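Refit the speed knob of a hotplate stirrer and turn it to off

TASK

The speed knob has come off the hotplate stirrer and stands somewhere on the bench, while its bare shaft was left part-way up. Put the knob back on the bare shaft of the sloping panel, turned so that the flat in its bore matches the flat of the shaft, and push it fully home; then, with the knob on, turn it anticlockwise to its stop, so that the speed is off, and let go. Leave the heat knob as it is set and do not disturb the beaker on the plate or the other things on the bench.

Things in the scene. Friction and masses are not known exactly. Their poses are not given: they have to be found in the camera images.
- knob: the loose aluminium control knob with a black index line; stands upright on the bench, bore down, any yaw. 34 mm high, 50 g: a round ribbed grip 40 mm across (6 to 34 mm above the underside) over a skirt 46 mm across, 4 mm high at the rim. Origin: centre of the underside; z: its axis, out of the top; x: towards the index line, which runs from near the centre to the rim and down the skirt
- knob_index (a point): point on the loose knob's top, on the index line, 18 mm from the axis towards the knob's x, 34 mm above its underside; axes as the knob's
- knob_bore (a point): mouth of the knob's D-shaped bore, on the axis, 6 mm above the underside, at the floor of a recess 28 mm across; axes as the knob's. The bore goes up 14 mm from here, 13 mm across, with a flat 2.9 mm from the axis on the side of the index line (knob's +x). A lead-in 2.5 mm deep widens the mouth by 2 mm all round
- shaft (a point): foot of the bare steel speed shaft, on its axis in the surface of the stirrer's sloping panel (right-hand control seen from the robot). z: along the shaft, out of the panel, 35 degrees from vertical, leaning to the stirrer's front; x: towards the shaft's flat (turns with the shaft). With the knob fully home, its origin is 1 mm out along z and its x and z lie along these
- shaft_tip (a point): free end of the bare shaft, 20 mm out from its foot; axes as shaft. Shaft 12 mm across, with a flat 2.4 mm from the axis along all its length; last 2.5 mm tapered. Round its foot a fixed nut 22 mm across, 5 mm high, on which the floor of the knob's recess comes to rest. The knob enters freely within 10 degrees of the match; unmatched it jams 4 to 12 mm short of home
- speed (a joint): angle of the speed shaft, rad. 0: off, at the anticlockwise stop (flat points down and left on the panel, half past seven); grows as it is turned clockwise seen facing the panel. Starts at 0.5 to 1.5. Turning takes 0.05 N m; stays where it is left. Between knob and shaft there is up to 18 degrees of play, to be taken up before the shaft follows
- heat_index (a point): point on the top rim of the heat knob, on its index line: a knob of the same kind, on its shaft on the left of the panel, 100 mm from the bare shaft. It turns easily and must stay as it is set
- stirrer: the fixed hotplate stirrer: white housing 260 x 196 mm, 76 mm high, with a sloping grey panel (66 x 176 mm) in front and a white 165 mm square plate whose top is at 94 mm. Origin: centre of its footprint at bench height; x: from front to back, y: to its left, z up. Middle of the panel at (-102, 0, 53) mm; the panel rises to the back at 35 degrees; bare shaft 50 mm right of its middle
- beaker: glass beaker, 54 mm across, 68 mm high, that stands on the plate; origin centre of its underside; leave alone
- cap_white: white ribbed bottle cap, 39 mm across, 14 mm high, on the bench; origin centre of its underside; leave alone
- tape_roll: roll of cream lab tape lying flat, 60 mm across, 24 mm high; origin centre of its underside; leave alone
- petri_dish_0: closed clear petri dish, 60 mm across, 15 mm high; origin centre of its underside; leave alone
- petri_dish_1: closed clear petri dish, 60 mm across, 15 mm high; origin centre of its underside; leave alone
- screwdriver: screwdriver, 165 mm long, 20 mm high, lying in front of the stirrer; origin on the bench under its middle; leave alone

How it is judged:
By the outcome, as a careful person would: the job done as asked, in the order asked, and still so for the second after the job is handed in, with the robot touching nothing.
It also fails if it takes over 48 s, if anything falls off the work surface, if the arm or the gripper's body presses on something with over 40 N, if the wrist force passes 120 N, or if a joint passes its speed limit or range.

ROBOT

A 7-joint arm with a two-finger parallel gripper is mounted at the origin on a cart in front of the work surface, level with it; the furniture and walls round the work are solid. World frame = base frame: x ahead of the robot, y to its left, z up, the work surface at z = 0. Lengths are in mm, angles in rad, forces in N, time in s.
With the tool pointing down it reaches from about 400 to 875 mm from the base axis. Payload 4.4 kg.
Tool frame: the origin (TCP) lies between the finger pads; the fingertips stand 22 mm ahead of it and the grasp point (between the pads) lies 3 mm ahead of it; z points along the fingers, y is the line along which they close (so a half turn about z gives the same grasp; the last joint's range is limited). The gripper opens to 85 mm and grips with 20 to 120 N. Pads are 22 mm wide; open, the fingers measure 114 mm over their backs; the gripper's body (76 mm by 85 mm) begins 54 mm behind the grasp point. The pads swing forward as they close: fully open they stand 13 mm farther back than shut.
Start: joints at [1.264, 0.628, 0.038, 1.517, -0.027, 0.996, -0.02], TCP at [155.039, -631.253, 223.113] pointing down, gripper open.
Joint ranges: [-3.06, 3.06], [-0.37, 2.12], [-1.25, 1.32], [0.18, 2.47], [-1.1, 4.24], [0.23, 1.98], [-2.94, 2.94]. Speed limits (rad/s): [2.57, 2.57, 3.14, 3.14, 3.14, 3.14, 3.14].

INTERFACE

Orientations are given as [roll, pitch, yaw] about the fixed x, y, z axes, in that order (R = Rz(yaw) Ry(pitch) Rx(roll)).
In Python, from cell import ctrl gives the robot as it stands.
- The arm moves only by the tool step_arm, never from a script. Its argument "plan" is a list of rows, each an object of numbers: "dx", "dy", "dz": the shift along the tool's x, y, z scaled (see below); "ax", "ay", "az": the turn, a rotation vector about the tool's x, y, z scaled (see below); "gripper": the opening, from 0 (shut) to 1 (fully open). A call has 1 to 20 rows; each row shifts and turns the commanded pose from where the row before left it, along the tool's axes as they then stand; what a row does not reach is not made up. The controller multiplies each number of a shift by 0.3 m and each number of a turn by 90 degrees. A row lasts 1/8 s, in which the tool goes at most 62.5 mm and 10.7 degrees, less where a joint would pass 70% of its speed; a pose out of reach is approached as far as the arm can. A call with a number of a shift or a turn outside -1 to 1 is refused whole. A call with a gripper value outside its range is refused whole. The fingers move at their own pace and stop on an object; the grip force is fixed at half the most. Time passes only in rows, so rows that do not move let the fingers close. It gives the time, the measured TCP pose, the force, the opening and the grip force at its end, in the units of the state.
- ctrl.read_state(): the state, without advancing time (a new reading comes with each control period).
- ctrl.get_image(name): name is "scene" or "side" or "wrist"; returns a dict with "color" (400x640x3 uint8, red, green, blue), "range_z" (400x640 float32, mm along the optical axis (not along the pixel's ray), 0 where there is no reading), "fx", "fy", "cx", "cy" (pixels), "T" (4x4, takes a point from camera to world coordinates); the wrist camera has in their place "T_tool_cam" (4x4, takes a point from camera to tool coordinates, whose origin is the TCP and whose axes are the flange's). Camera axes: x right, y down, z forward; pixel columns grow to the right and rows downward; lengths in mm; the calibration is good to about 2 mm. A picture is of the moment at which its call begins: read the wrist's pose just before it.
- ctrl.finish_job(): hands the job in; it is judged then, once.
The state is a dict: "clock": time; "qpos": joint angles; "qd": joint speeds; "tau": joint torques, N m; "eef_pos": TCP position; "tool_rot": TCP orientation; "force": force on the tool from outside, world axes, zero at the start; "torque": the same for the moment, N m; "width": finger opening in mm; "gripper_force": force on a finger pad.
Only numpy, scipy, OpenCV 4.12 (cv2) and the standard library are available. Lean on these libraries where they do the work, as an engineer would, in place of code of your own. Each camera call takes 0.05 s, during which the arm holds its last target. There are 200 camera calls.

## Working session

There is one attempt and no reset: what is moved stays moved. The work goes in short steps, Python scripts to look and compute and a tool call to move; the robot and the scene stay as the last step left them, time stands still between calls to the robot, and variables do not carry over. Pictures are saved under pics/ and viewed, at most 10 in all, crops included, and the job is handed in when it is done.

Besides the shell and the picture viewer there is one more tool, called after "Request:" as name(argument=value, ...) on one line, values as JSON. step_arm: Moves the arm, as the interface text tells. Shifts and turns lie within -1 to 1; 1 stands for 0.3 m of shift or 90 degrees of turn. Its arguments: {"type":"object","properties":{"plan":{"type":"array"}},"required":["plan"]}

```bash
mkdir -p pics; ls; cat > h.py <<'E'
import numpy as np, cv2
from scipy.spatial.transform import Rotation as R
from cell import ctrl
def grab(n):
    s=ctrl.read_state(); im=ctrl.get_image(n)
    if n=="wrist":
        T=np.eye(4); T[:3,:3]=R.from_euler('xyz',s['tool_rot']).as_matrix(); T[:3,3]=s['eef_pos']
        im['T']=T@np.array(im['T_tool_cam'])
    return im
def ray(im,u,v):
    d=np.array([(u-im['cx'])/im['fx'],(v-im['cy'])/im['fy'],1.]); T=np.array(im['T']); return T[:3,3],T[:3,:3]@d
def onz(im,u,v,z):
    o,d=ray(im,u,v); return o+d*(z-o[2])/d[2]
def dep(im,u,v):
    o,d=ray(im,u,v); return o+d*im['range_z'][int(v),int(u)]
def proj(im,p):
    T=np.array(im['T']); c=T[:3,:3].T@(np.asarray(p)-T[:3,3]); return np.array([im['fx']*c[0]/c[2]+im['cx'],im['fy']*c[1]/c[2]+im['cy']])
def two(a,pa,b,pb):
    (o1,d1),(o2,d2)=ray(a,*pa),ray(b,*pb)
    t=np.linalg.lstsq(np.c_[d1,-d2],o2-o1,rcond=None)[0]; p,q=o1+t[0]*d1,o2+t[1]*d2
    return (p+q)/2,np.linalg.norm(p-q)
def save(im,n,crop=None,f=1):
    c=im['color'][:,:,::-1]
    if crop: x0,y0,x1,y1=crop; c=c[y0:y1,x0:x1]
    cv2.imwrite('pics/'+n,cv2.resize(c,None,fx=f,fy=f,interpolation=cv2.INTER_CUBIC))
E
python3 - <<'E'
from h import *
import pickle
s=ctrl.read_state(); print(s['eef_pos'],s['tool_rot'],s['width'],s['clock'])
ims={n:grab(n) for n in('scene','side','wrist')}
pickle.dump(ims,open('i0.pkl','wb'))
for n in ims: print(n,ims[n]['fx'],np.round(ims[n]['T'],2).tolist())
c=np.vstack([ims['scene']['color'],ims['side']['color']])[:,:,::-1]
cv2.imwrite('pics/a.png',cv2.resize(c,None,fx=.75,fy=.75,interpolation=cv2.INTER_AREA))
save(ims['scene'],'scene.png')
save(ims['side'],'side.png')
E
```

```text
pics
[ 154.90255147 -630.58853188  222.17531342] [-3.13963915e+00  2.07799591e-06  2.40814575e-01] 85.4188241256638 0.0
scene 399.46753490913346 [[-0.85, -0.34, 0.39, 147.02], [-0.52, 0.56, -0.64, 569.8], [0.0, -0.75, -0.66, 796.73], [0.0, 0.0, 0.0, 1.0]]
side 515.0037811799276 [[0.86, -0.44, 0.24, 255.21], [-0.5, -0.77, 0.4, -666.37], [0.01, -0.46, -0.89, 1281.11], [0.0, 0.0, 0.0, 1.0]]
wrist 281.8773365993941 [[0.24, -0.92, -0.31, 235.84], [-0.97, -0.23, -0.08, -611.05], [-0.0, 0.32, -0.95, 372.85], [0.0, 0.0, 0.0, 1.0]]
```

View pics/scene.png

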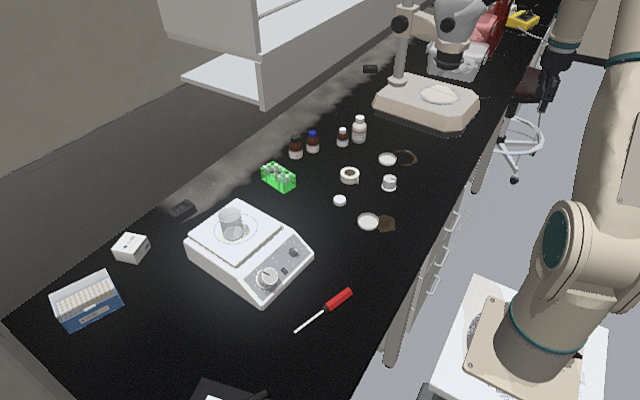

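View pics/side.png

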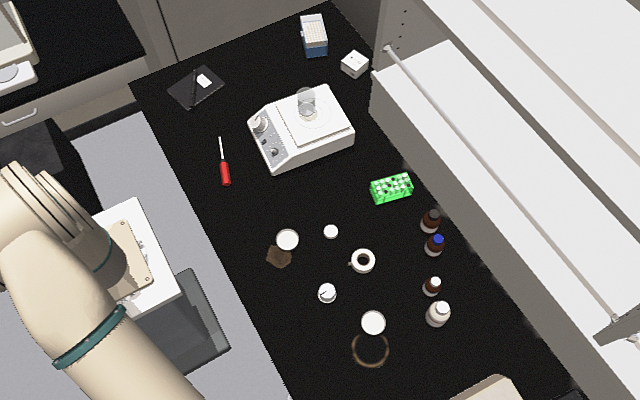

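The scene view shows the loose knob at (389,183), the heat knob at (268,280) and the bare shaft near (294,252). In the side view the knob is at (327,293), the heat knob at (259,123) and the shaft near (275,152).

```bash
python3 - <<'E'
from h import *
import pickle
ims=pickle.load(open('i0.pkl','rb')); a,b=ims['scene'],ims['side']
print('knob',two(a,(389,179),b,(327,290)),dep(b,327,291),dep(a,389,179))
print('knob ray',onz(b,327,290,34),onz(a,389,179,34))
print('shaft',two(a,(294,251),b,(275,152)),'heat',two(a,(268,278),b,(259,122)))
print(dep(b,259,122),dep(b,275,152))
# stirrer mask: white top points by depth
c=[cv2.resize(a['color'][215:305,180:320],None,fx=4,fy=4,interpolation=3),cv2.resize(b['color'][85:175,240:360],None,fx=4,fy=4,interpolation=3)]
d=[cv2.resize(a['color'][165:200,370:410],None,fx=4,fy=4,interpolation=3),cv2.resize(b['color'][275:310,305:345],None,fx=4,fy=4,interpolation=3)]
out=np.zeros((580,760,3),np.uint8)
out[:360,:400]=c[0][:,160:560];out[:360,400:]=c[1][:,:360]
out[370:510,:160]=d[0];out[370:510,200:360]=d[1]
cv2.imwrite('pics/z.png',out[:,:,::-1])
E
```

```text
knob (array([ 468.55110079, -351.43502223,   31.25478533]), np.float64(0.7600782623062511)) [ 466.00321464 -355.94588965   40.81548685] [ 465.7226867  -344.43540411   37.04471007]
knob ray [ 468.46163125 -352.04458454   34.        ] [ 466.99998442 -348.09950995   34.        ]
shaft (array([540.09650944,  56.24436199,  56.21109379]), np.float64(1.575864897107812)) heat (array([542.1908975 , 160.24714003,  67.60277306]), np.float64(7.6885945899548105))
[540.43578908 146.15690195  90.85962817] [539.65539205  53.46686458  61.46658041]
```

View pics/z.png

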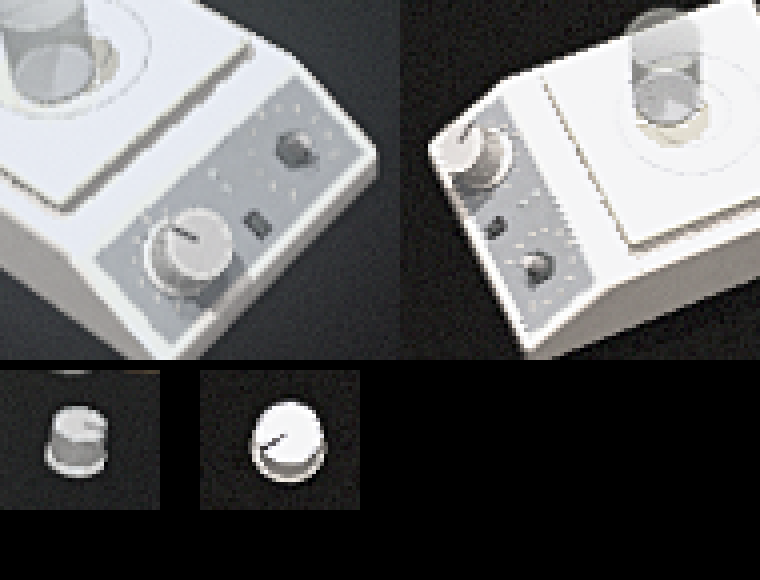

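The crop puts the shaft at scene (293.8,252) and side (274.5,151.5), with the knob's index line towards the lower left in the side view. The plate's front edge gives the stirrer yaw.

```bash
python3 - <<'E'
from h import *
import pickle
ims=pickle.load(open('i0.pkl','rb')); a,b=ims['scene'],ims['side']
p1,p2=onz(b,276.25,103.75,94),onz(b,298,146.25,94); print(p1,p2,'yaw',np.degrees(np.arctan2(*(p1-p2)[1::-1]))-90)
p1,p2=onz(a,236.25,267.5,94),onz(a,282.5,225.5,94); print(p1,p2,'yaw',np.degrees(np.arctan2(*(p1-p2)[1::-1]))-90)
print('shaft',two(a,(293.75,252),b,(274.5,151.5)))
c,i=onz(b,327.5,290.75,34),onz(b,320.5,295.75,34); print(c,i,'idx',np.degrees(np.arctan2(*(i-c)[1::-1])))
ca=onz(a,370+82/4,165+(420-370)/4,34); ia=onz(a,370+104/4,165+(427-370)/4,34);print(ca,ia,'idx',np.degrees(np.arctan2(*(ia-ca)[1::-1])))
print(np.round(ims['wrist']['T_tool_cam'],2).tolist())
E
```

```text
[611.26108628 175.90008805  94.        ] [595.02545084  19.21793171  94.        ] yaw -5.91595919019467
[601.17292775 188.78750498  94.        ] [589.98035805  29.22542141  94.        ] yaw -4.012471447366437
shaft (array([539.5198492 ,  58.69353949,  55.50303846]), np.float64(2.1854006268731623))
[ 468.56070624 -354.31635991   34.        ] [ 447.11894887 -356.52838986   34.        ] idx -174.1099416818234
[ 466.11146084 -357.24511119   34.        ] [ 448.2966019  -358.14510111   34.        ] idx -177.10792980642844
[[0.0, -0.95, -0.32, 83.26], [1.0, 0.0, 0.0, -0.01], [-0.0, -0.32, 0.95, -150.56], [0.0, 0.0, 0.0, 1.0]]
```

```bash
cat >> h.py <<'E'
def tool():
    s=ctrl.read_state(); return np.array(s['eef_pos']),R.from_euler('xyz',s['tool_rot']).as_matrix(),s
def go(p,Rt,pr=True):
    """total shift (in present tool axes) and total turn, in move units"""
    p0,R0,s=tool(); d=R0.T@(np.asarray(p)-p0)/300; r=R.from_matrix(R0.T@Rt).as_rotvec(degrees=True)/90
    print('clock %.2f pos'%s['clock'],p0.round(1),'rot',np.degrees(s['tool_rot']).round(1),'w %.1f F'%s['width'],np.round(s['force'],1),'q',np.round(s['qpos'],2)); print(' shift',d.round(4),'turn',r.round(4))
def down(yaw): return R.from_euler('xyz',[180,0,yaw],degrees=True).as_matrix()
E
python3 - <<'E'
from h import *
go([468,-354,130],down(123))
E
```

```text
clock 0.15 pos [ 154.9 -630.8  222.4] rot [-179.9    0.    13.8] w 85.4 F [0.2 0.2 0.2] q [ 1.26  0.63  0.04  1.52 -0.03  1.   -0.02]
 shift [ 1.2334 -0.6466  0.3089] turn [-6.0000e-04 -9.0000e-04 -1.2134e+00]
```

Request:
step_arm(plan=[{"dx": 0.137, "dy": -0.072, "dz": 0.034, "gripper": 1}, {"dx": 0.137, "dy": -0.072, "dz": 0.034, "gripper": 1}, {"dx": 0.137, "dy": -0.072, "dz": 0.034, "gripper": 1}, {"dx": 0.137, "dy": -0.072, "dz": 0.034, "gripper": 1}, {"dx": 0.137, "dy": -0.072, "dz": 0.034, "gripper": 1}, {"dx": 0.137, "dy": -0.072, "dz": 0.034, "gripper": 1}, {"dx": 0.137, "dy": -0.072, "dz": 0.034, "gripper": 1}, {"dx": 0.137, "dy": -0.072, "dz": 0.034, "gripper": 1}, {"dx": 0.137, "dy": -0.072, "dz": 0.034, "az": -0.11, "gripper": 1}, {"az": -0.11}, {"az": -0.11}, {"az": -0.11}, {"az": -0.11}, {"az": -0.11}, {"az": -0.11}, {"az": -0.11}, {"az": -0.11}, {"az": -0.11}, {"az": -0.11}])

```text
invalid input
```

```bash
python3 - <<'E'
from h import *
go([468,-354,130],down(123))
im=grab('wrist'); print(proj(im,[468,-354,34]))
import pickle; pickle.dump(im,open('i1.pkl','wb'))
save(im,'w1.png')
E
```

```text
clock 0.15 pos [ 154.9 -630.8  222.4] rot [-179.9    0.    13.8] w 85.4 F [0.2 0.2 0.2] q [ 1.26  0.63  0.04  1.52 -0.03  1.   -0.02]
 shift [ 1.2334 -0.6466  0.3089] turn [-6.0000e-04 -9.0000e-04 -1.2134e+00]
[  82.29539975 -268.80924765]
```

View pics/w1.png

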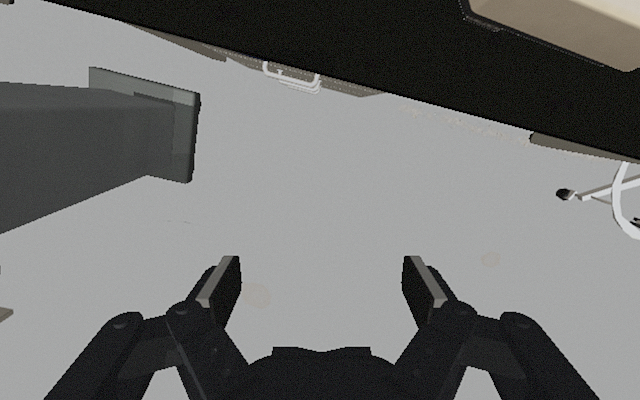

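The call was refused, probably because each row needs all its keys, so the picture only shows the floor and the open fingers (tips near (238,260) and (405,260)). I'll resend with full rows.

Request:
step_arm(plan=[{"dx": 0.137, "dy": -0.072, "dz": 0.034, "ax": 0, "ay": 0, "az": 0, "gripper": 1}, {"dx": 0.137, "dy": -0.072, "dz": 0.034, "ax": 0, "ay": 0, "az": 0, "gripper": 1}, {"dx": 0.137, "dy": -0.072, "dz": 0.034, "ax": 0, "ay": 0, "az": 0, "gripper": 1}, {"dx": 0.137, "dy": -0.072, "dz": 0.034, "ax": 0, "ay": 0, "az": 0, "gripper": 1}, {"dx": 0.137, "dy": -0.072, "dz": 0.034, "ax": 0, "ay": 0, "az": 0, "gripper": 1}, {"dx": 0.137, "dy": -0.072, "dz": 0.034, "ax": 0, "ay": 0, "az": 0, "gripper": 1}, {"dx": 0.137, "dy": -0.072, "dz": 0.034, "ax": 0, "ay": 0, "az": 0, "gripper": 1}, {"dx": 0.137, "dy": -0.072, "dz": 0.034, "ax": 0, "ay": 0, "az": 0, "gripper": 1}, {"dx": 0.137, "dy": -0.072, "dz": 0.034, "ax": 0, "ay": 0, "az": -0.11, "gripper": 1}, {"dx": 0, "dy": 0, "dz": 0, "ax": 0, "ay": 0, "az": -0.11, "gripper": 1}, {"dx": 0, "dy": 0, "dz": 0, "ax": 0, "ay": 0, "az": -0.11, "gripper": 1}, {"dx": 0, "dy": 0, "dz": 0, "ax": 0, "ay": 0, "az": -0.11, "gripper": 1}, {"dx": 0, "dy": 0, "dz": 0, "ax": 0, "ay": 0, "az": -0.11, "gripper": 1}, {"dx": 0, "dy": 0, "dz": 0, "ax": 0, "ay": 0, "az": -0.11, "gripper": 1}, {"dx": 0, "dy": 0, "dz": 0, "ax": 0, "ay": 0, "az": -0.11, "gripper": 1}, {"dx": 0, "dy": 0, "dz": 0, "ax": 0, "ay": 0, "az": -0.11, "gripper": 1}, {"dx": 0, "dy": 0, "dz": 0, "ax": 0, "ay": 0, "az": -0.11, "gripper": 1}, {"dx": 0, "dy": 0, "dz": 0, "ax": 0, "ay": 0, "az": -0.11, "gripper": 1}, {"dx": 0, "dy": 0, "dz": 0, "ax": 0, "ay": 0, "az": -0.11, "gripper": 1}])

```text
clock: 2.58
eef_pos: [467.7, -354.4, 131.2]
tool_rot: [-3.141, -0.0, 2.147]
force: [0.0, -0.7, 0.1]
width: 85.2
gripper_force: 0.0
```

```bash
python3 - <<'E'
from h import *
go([468,-354,130],down(123))
im=grab('wrist'); print(proj(im,[468,-354,34]))
import pickle; pickle.dump(im,open('i1.pkl','wb'))
save(im,'w2.png')
E
```

```text
clock 2.58 pos [ 467.7 -354.4  131.2] rot [-180.   -0.  123.] w 85.2 F [ 0.  -0.7  0.1] q [ 0.91  0.69 -0.49  1.78  0.44  0.78  0.77]
 shift [0.0005 0.0015 0.0039] turn [-0.0002 -0.0001  0.0001]
[321.17471976 198.2800473 ]
```

View pics/w2.png

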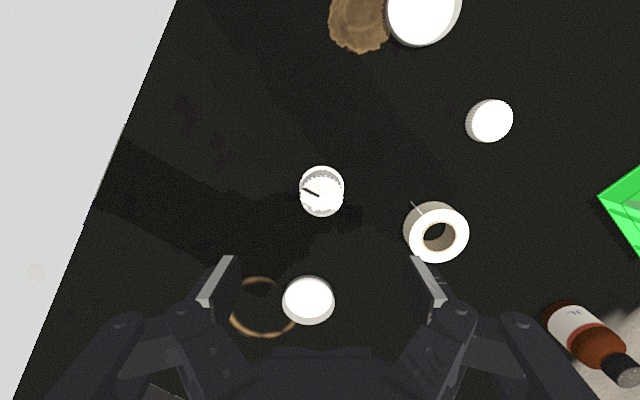

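The wrist view shows the knob top centred near (322,198), with its index line running left to about (304,189). The tape roll at (436,232) is well clear of where the fingers will come down.

```bash
python3 - <<'E'
from h import *
import pickle
im=pickle.load(open('i1.pkl','rb')); b=pickle.load(open('i0.pkl','rb'))['side']
g=cv2.cvtColor(im['color'],cv2.COLOR_RGB2GRAY); sub=g[155:230,285:360]
m=(sub>110).astype(np.uint8); cs,_=cv2.findContours(cv2.morphologyEx(m,cv2.MORPH_CLOSE,np.ones((7,7))),0,1)
c=max(cs,key=cv2.contourArea); print('all',cv2.minEnclosingCircle(c)[0],cv2.minEnclosingCircle(c)[1],cv2.boundingRect(c))
cv2.imwrite('pics/k.png',cv2.resize(im['color'][155:230,285:360,::-1],None,fx=8,fy=8,interpolation=3))
print('range top',im['range_z'][200,326],dep(im,326,200))
E
```

```text
all (36.15291213989258, 35.72330093383789) 25.73734474182129 (14, 10, 45, 52)
range top 261.1137 [ 472.56205057 -352.81672116   34.55515796]
```

View pics/k.png

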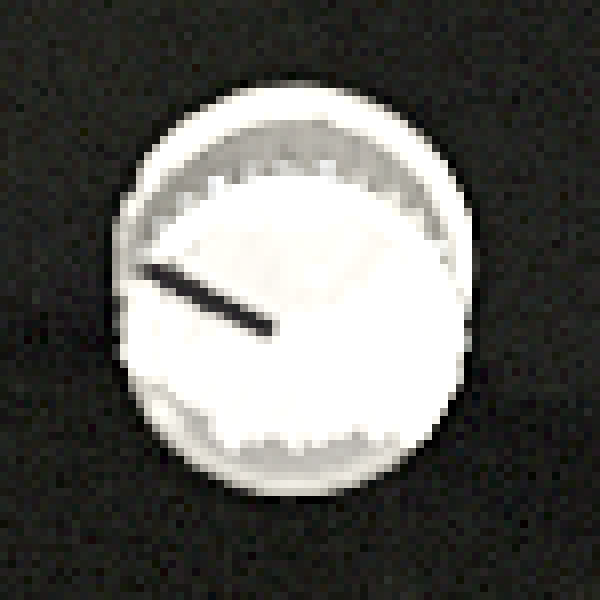

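The crop shows the top disc centred at about (321.9,196.9) in full-image pixels. The index line runs from (318.8,196) out to (303.1,188.1).

```bash
python3 - <<'E'
from h import *
import pickle
im=pickle.load(open('i1.pkl','rb')); b=pickle.load(open('i0.pkl','rb'))['side']
c,i,o=[onz(im,*p,34) for p in((321.9,196.9),(318.75,196),(303.1,188.1))]
print(c,np.linalg.norm(o-c))
for q in(i,c): print('idx',np.degrees(np.arctan2(*(o-q)[1::-1])))
print('two-view',two(im,(321.9,196.9),b,(327.5,290.75)))
go([c[0],c[1],30],down(123))
E
```

```text
[ 467.82897647 -352.50622968   34.        ] 19.188571841653406
idx -174.96140138021482
idx -173.18924735999167
two-view (array([ 468.80811052, -353.46740425,   30.52140196]), np.float64(0.6856059106159031))
clock 2.62 pos [ 467.6 -354.5  131. ] rot [-180.    -0.   123.3] w 85.3 F [ 0.1  0.3 -0.2] q [ 0.91  0.7  -0.49  1.78  0.44  0.78  0.77]
 shift [0.005  0.0042 0.3368] turn [-0.0001 -0.0002  0.003 ]
```

Request:
step_arm(plan=[{"dx": 0.005, "dy": 0.004, "dz": 0.1, "ax": 0, "ay": 0, "az": 0, "gripper": 1}, {"dx": 0, "dy": 0, "dz": 0.1, "ax": 0, "ay": 0, "az": 0, "gripper": 1}, {"dx": 0, "dy": 0, "dz": 0.1, "ax": 0, "ay": 0, "az": 0, "gripper": 1}, {"dx": 0, "dy": 0, "dz": 0.037, "ax": 0, "ay": 0, "az": 0, "gripper": 1}, {"dx": 0, "dy": 0, "dz": 0, "ax": 0, "ay": 0, "az": 0, "gripper": 0.4}, {"dx": 0, "dy": 0, "dz": 0, "ax": 0, "ay": 0, "az": 0, "gripper": 0.4}, {"dx": 0, "dy": 0, "dz": 0, "ax": 0, "ay": 0, "az": 0, "gripper": 0.4}, {"dx": 0, "dy": 0, "dz": 0, "ax": 0, "ay": 0, "az": 0, "gripper": 0.4}, {"dx": 0, "dy": 0, "dz": 0, "ax": 0, "ay": 0, "az": 0, "gripper": 0.4}, {"dx": 0, "dy": 0, "dz": 0, "ax": 0, "ay": 0, "az": 0, "gripper": 0.4}])

```text
clock: 3.88
eef_pos: [468.1, -352.4, 30.3]
tool_rot: [3.142, 0.0, 2.141]
force: [0.3, 0.2, 0.2]
width: 34.0
gripper_force: 0.0
```

Request:
step_arm(plan=[{"dx": 0, "dy": 0, "dz": 0, "ax": 0, "ay": 0, "az": 0, "gripper": 0.3}, {"dx": 0, "dy": 0, "dz": 0, "ax": 0, "ay": 0, "az": 0, "gripper": 0.3}, {"dx": 0, "dy": 0, "dz": 0, "ax": 0, "ay": 0, "az": 0, "gripper": 0.3}])

```text
clock: 4.25
eef_pos: [468.1, -352.3, 30.2]
tool_rot: [3.142, -0.0, 2.141]
force: [0.1, 0.2, 0.0]
width: 25.5
gripper_force: 0.0
```

```bash
python3 - <<'E'
from h import *
im=grab('wrist'); s=grab('side'); 
import pickle; pickle.dump((im,s),open('i2.pkl','wb'))
out=np.zeros((400,800,3),np.uint8); out[:,:480]=im['color'][:,80:560]
out[:280,480:]=cv2.resize(s['color'][240:340,270:384],(320,280),interpolation=3)
cv2.imwrite('pics/w3.png',out[:,:,::-1])
E
```

```text
(no output)
```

View pics/w3.png

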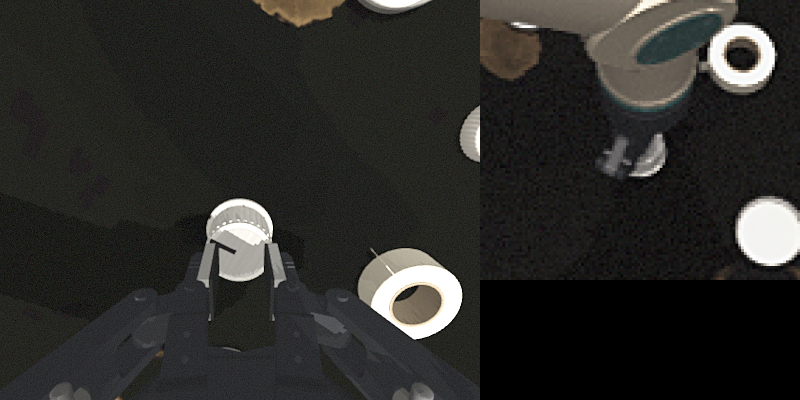

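The fingers stand round the knob, with the pads near (207,265) and (272,265) in the crop and the knob top near (240,250). It isn't clear whether the pads are beside the knob or above it, so I'll check depth and the present state.

```bash
python3 - <<'E'
from h import *
import pickle
im,s=pickle.load(open('i2.pkl','rb'))
for u,v in((240,250),(240,270),(240,215),(204,265),(276,265),(214,300),(270,300),(240,300)): print(u,v,dep(im,u+80,v).round(1))
p,Rt,st=tool(); print(st['width'],st['gripper_force'],st['clock'])
d=[Rt.T@(dep(im,u+80,v)-p) for u,v in((204,265),(276,265),(240,250),(212,300),(274,300))]; print(np.round(d,1))
E
```

```text
240 250 [ 466.7 -350.6   34.6]
240 270 [ 423.6 -282.5  180.8]
240 215 [ 457.3 -336.    23.2]
204 265 [ 447.9 -352.8   64. ]
276 265 [ 476.8 -334.4   63.9]
214 300 [ 459.8 -362.    71.4]
270 300 [ 480.  -346.    74.7]
240 300 [ 5.004e+02 -4.034e+02 -4.000e-01]
25.793971379034495 0.0 4.35
[[ 10.5 -17.3 -33.8]
 [ 10.4  16.9 -33.7]
 [  2.2  -0.3  -4.4]
 [ -0.2 -12.7 -45.6]
 [  0.8  14.9 -46.8]]
```

The pads closed above the knob: their measured points lie about 34 mm behind the TCP. I'll measure where the fingertips really are.

```bash
python3 - <<'E'
from h import *
import pickle
for f,x0 in(('i2.pkl',0),('i1.pkl',0)):
    im=pickle.load(open(f,'rb')); im=im[0] if isinstance(im,tuple) else im
    v,u=np.mgrid[0:400,0:640]; z=im['range_z']; d=np.stack([(u-im['cx'])/im['fx']*z,(v-im['cy'])/im['fy']*z,z,np.ones_like(z)],-1)
    P=d@np.array(im['T_tool_cam']).T
    m=(z>0)&(abs(P[...,0])<14)&(abs(P[...,1])<60)&(P[...,2]<-7)&(P[...,2]>-70)
    for sgn in(1,-1):
        q=P[m&(sgn*P[...,1]>6)]; print(f,sgn,len(q),'zmax pctl',np.percentile(q[:,2],[50,90,99,100]).round(1),'y',np.percentile(q[:,1],[1,50,99]).round(1)); t=q[q[:,2]>np.percentile(q[:,2],97)]; print('  tip mean',t[:,:3].mean(0).round(1))
E
```

```text
i2.pkl 1 5480 zmax pctl [-61.4 -30.7 -14.   -7.6] y [13.3 31.5 48.4]
  tip mean [  6.2  17.  -15. ]
i2.pkl -1 5493 zmax pctl [-61.5 -30.6 -14.1  -8.1] y [-47.4 -30.5 -12.2]
  tip mean [  6.1 -15.6 -14.9]
i1.pkl 1 3013 zmax pctl [-49.4 -30.2 -22.9 -20.2] y [42.6 44.8 59.1]
  tip mean [  0.9  43.4 -23.4]
i1.pkl -1 3067 zmax pctl [-49.9 -30.5 -22.8 -20.5] y [-59.4 -43.8 -41.5]
  tip mean [  0.2 -42.3 -23.4]
```

Measured through the wrist camera, the tips lie about 21 mm behind the TCP when open and about 10 mm behind at this width, not 22 mm ahead of it. That explains the miss above the knob. I'll open, go 30 mm lower and close again.

Request:
step_arm(plan=[{"dx": 0, "dy": 0, "dz": 0, "ax": 0, "ay": 0, "az": 0, "gripper": 0.9}, {"dx": 0, "dy": 0, "dz": 0, "ax": 0, "ay": 0, "az": 0, "gripper": 0.9}, {"dx": 0, "dy": 0, "dz": 0, "ax": 0, "ay": 0, "az": 0, "gripper": 0.9}, {"dx": 0, "dy": 0, "dz": 0, "ax": 0, "ay": 0, "az": 0, "gripper": 0.9}, {"dx": 0, "dy": 0, "dz": 0, "ax": 0, "ay": 0, "az": 0, "gripper": 0.9}, {"dx": 0, "dy": 0, "dz": 0.05, "ax": 0, "ay": 0, "az": 0, "gripper": 0.9}, {"dx": 0, "dy": 0, "dz": 0.05, "ax": 0, "ay": 0, "az": 0, "gripper": 0.9}, {"dx": 0, "dy": 0, "dz": 0, "ax": 0, "ay": 0, "az": 0, "gripper": 0.4}, {"dx": 0, "dy": 0, "dz": 0, "ax": 0, "ay": 0, "az": 0, "gripper": 0.3}, {"dx": 0, "dy": 0, "dz": 0, "ax": 0, "ay": 0, "az": 0, "gripper": 0.3}, {"dx": 0, "dy": 0, "dz": 0, "ax": 0, "ay": 0, "az": 0, "gripper": 0.3}, {"dx": 0, "dy": 0, "dz": 0, "ax": 0, "ay": 0, "az": 0, "gripper": 0.3}, {"dx": 0, "dy": 0, "dz": 0, "ax": 0, "ay": 0, "az": 0, "gripper": 0.3}])

```text
clock: 5.98
eef_pos: [468.1, -352.5, 0.3]
tool_rot: [-3.142, 0.0, 2.141]
force: [-0.3, 0.2, -0.3]
width: 38.4
gripper_force: 60.1
```

The knob is held, with grip force 60 N and width 38.4 mm. Next I'll work out the lift and the standoff in front of the shaft for a close look.

```bash
cat >> h.py <<'E'
IT=np.array([.457,-.889,0]) # index line in tool axes
def panel(syaw,s,it=None):
    """n, up-slope, left axes and tool R that puts the index at speed angle s (deg)"""
    it=IT if it is None else it; a,c=np.radians(syaw),np.radians(35)
    xs=np.array([np.cos(a),np.sin(a),0]); L=np.array([-np.sin(a),np.cos(a),0])
    n=-xs*np.sin(c)+np.array([0,0,np.cos(c)]); u=xs*np.cos(c)+np.array([0,0,np.sin(c)])
    f=np.radians(225-s); fl=-L*np.cos(f)+u*np.sin(f)
    A=np.c_[fl,np.cross(n,fl),n]; B=np.c_[it,np.cross([0,0,-1],it),[0,0,-1]]
    return n,u,L,A@np.linalg.inv(B)
E
python3 - <<'E'
from h import *
n,u,L,Rt=panel(-5,57); foot=np.array([542,58,53])
print(n,u,L,Rt.round(2))
go(foot+n*90+[0,0,20],Rt)
p,R0,s=tool()
for ang in(-60,-100,-145):
    print(ang,R.from_matrix(R0.T@R.from_euler('xyz',[180,0,122.7+ang],degrees=True).as_matrix().astype(float)).as_rotvec(degrees=True).round(1))
# after az turn of -145 (world), remaining
R1=down(122.7-145+42); print('after', (R.from_matrix(R1.T@Rt).as_rotvec(degrees=True)/90).round(3))
E
```

```text
[-0.5713938   0.04999048  0.81915204] [ 0.81603492 -0.0713938   0.57357644] [0.08715574 0.9961947  0.        ] [[ 0.81  0.13  0.57]
 [ 0.19 -0.98 -0.05]
 [ 0.55  0.15 -0.82]]
clock 5.97 pos [ 4.681e+02 -3.525e+02  3.000e-01] rot [-180.     0.   122.7] w 38.4 F [-0.3  0.2 -0.3] q [ 0.82  0.88 -0.36  1.84  0.57  0.53  0.65]
 shift [ 1.1236  0.8101 -0.4882] turn [-0.4332  0.1455  1.2051]
-60 [ 0.  0. 60.]
-100 [  0.   0. 100.]
-145 [  0.   0. 145.]
after [-0.133  0.366  0.102]
```

Request:
step_arm(plan=[{"dx": 0, "dy": 0, "dz": -0.14, "ax": 0, "ay": 0, "az": 0, "gripper": 0.3}, {"dx": 0, "dy": 0, "dz": -0.14, "ax": 0, "ay": 0, "az": 0, "gripper": 0.3}, {"dx": 0, "dy": 0, "dz": -0.14, "ax": 0, "ay": 0, "az": 0, "gripper": 0.3}, {"dx": 0, "dy": 0, "dz": -0.14, "ax": 0, "ay": 0, "az": 0, "gripper": 0.3}, {"dx": 0.125, "dy": 0.09, "dz": 0.008, "ax": 0, "ay": 0, "az": 0, "gripper": 0.3}, {"dx": 0.125, "dy": 0.09, "dz": 0.008, "ax": 0, "ay": 0, "az": 0, "gripper": 0.3}, {"dx": 0.125, "dy": 0.09, "dz": 0.008, "ax": 0, "ay": 0, "az": 0, "gripper": 0.3}, {"dx": 0.125, "dy": 0.09, "dz": 0.008, "ax": 0, "ay": 0, "az": 0, "gripper": 0.3}, {"dx": 0.125, "dy": 0.09, "dz": 0.008, "ax": 0, "ay": 0, "az": 0, "gripper": 0.3}, {"dx": 0.125, "dy": 0.09, "dz": 0.008, "ax": 0, "ay": 0, "az": 0, "gripper": 0.3}, {"dx": 0.125, "dy": 0.09, "dz": 0.008, "ax": 0, "ay": 0, "az": 0, "gripper": 0.3}, {"dx": 0.125, "dy": 0.09, "dz": 0.008, "ax": 0, "ay": 0, "az": 0, "gripper": 0.3}, {"dx": 0.125, "dy": 0.09, "dz": 0.008, "ax": 0, "ay": 0, "az": 0, "gripper": 0.3}])

```text
clock: 7.6
eef_pos: [490.3, 64.4, 146.7]
tool_rot: [3.141, 0.0, 2.141]
force: [0.1, -0.4, -0.7]
width: 38.3
gripper_force: 60.4
```

Request:
step_arm(plan=[{"dx": 0, "dy": 0, "dz": 0, "ax": -0.036, "ay": 0.012, "az": 0.1, "gripper": 0.3}, {"dx": 0, "dy": 0, "dz": 0, "ax": -0.036, "ay": 0.012, "az": 0.1, "gripper": 0.3}, {"dx": 0, "dy": 0, "dz": 0, "ax": -0.036, "ay": 0.012, "az": 0.1, "gripper": 0.3}, {"dx": 0, "dy": 0, "dz": 0, "ax": -0.036, "ay": 0.012, "az": 0.1, "gripper": 0.3}, {"dx": 0, "dy": 0, "dz": 0, "ax": -0.036, "ay": 0.012, "az": 0.1, "gripper": 0.3}, {"dx": 0, "dy": 0, "dz": 0, "ax": -0.036, "ay": 0.012, "az": 0.1, "gripper": 0.3}, {"dx": 0, "dy": 0, "dz": 0, "ax": -0.036, "ay": 0.012, "az": 0.1, "gripper": 0.3}, {"dx": 0, "dy": 0, "dz": 0, "ax": -0.036, "ay": 0.012, "az": 0.1, "gripper": 0.3}, {"dx": 0, "dy": 0, "dz": 0, "ax": -0.036, "ay": 0.012, "az": 0.1, "gripper": 0.3}, {"dx": 0, "dy": 0, "dz": 0, "ax": -0.036, "ay": 0.012, "az": 0.1, "gripper": 0.3}, {"dx": 0, "dy": 0, "dz": 0, "ax": -0.036, "ay": 0.012, "az": 0.1, "gripper": 0.3}, {"dx": 0, "dy": 0, "dz": 0, "ax": -0.036, "ay": 0.012, "az": 0.1, "gripper": 0.3}])

```text
clock: 9.1
eef_pos: [482.4, 43.5, 138.4]
tool_rot: [2.862, -0.268, 0.962]
force: [0.5, 0.8, 0.2]
width: 38.0
gripper_force: 60.3
```

```bash
python3 - <<'E'
from h import *
n,u,L,Rt=panel(-5,57); foot=np.array([542,58,53])
go(foot+n*90,Rt)
im=grab('wrist'); 
import pickle; pickle.dump(im,open('i3.pkl','wb'))
print(proj(im,foot),proj(im,foot+20*n))
save(im,'w4.png')
E
```

```text
clock 9.10 pos [482.4  43.5 138.4] rot [164.  -15.3  55.1] w 38.0 F [0.5 0.8 0.2] q [ 0.31  0.52 -0.65  2.4   1.83  0.34 -2.63]
 shift [ 0.0548 -0.0284  0.0493] turn [-0.1337  0.0918  0.4562]
[334.97449167 174.75411234] [330.41261355 181.47913446]
```

View pics/w4.png

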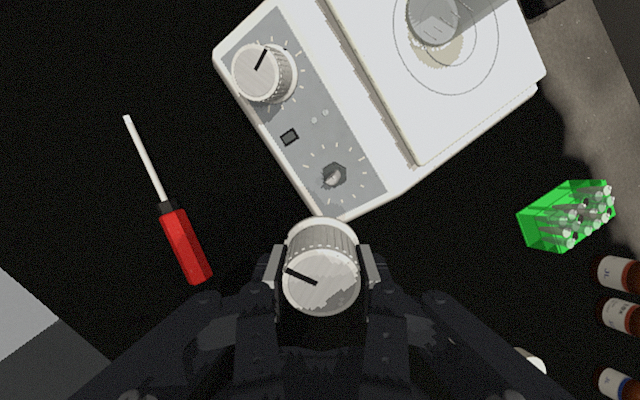

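The wrist view shows the held knob near (322,275) with its index line to the left, the bare shaft at (333,177), the heat knob at (262,72), and everything else undisturbed. The last turn stalled at a wrist limit (q4 2.40, q7 −2.63). I'll zoom in on the shaft and fit a quick kinematic model to choose a joint-safe route.

```bash
python3 - <<'E'
from h import *
import pickle
im=pickle.load(open('i3.pkl','rb'))
A=cv2.resize(im['color'][147:207,303:363],(480,480),interpolation=3); B=cv2.resize(im['color'][210:330,275:375],(320,384),interpolation=3)
o=np.zeros((480,800,3),np.uint8); o[:,:480]=A; o[:384,480:]=B; cv2.imwrite('pics/s.png',o[:,:,::-1])
for u,v in((333,177),(300,150),(290,136),(345,200)): print(dep(im,u,v).round(1))
E
cat > kin.py <<'E'
import numpy as np
from scipy.spatial.transform import Rotation as R
from scipy.optimize import least_squares
D=[([1.264,.628,.038,1.517,-.027,.996,-.02],[155.0,-631.2,223.1],[-3.1396,0,.2408]),
([.91,.69,-.49,1.78,.44,.78,.77],[467.7,-354.4,131.2],[-3.1416,0,2.147]),
([.82,.88,-.36,1.84,.57,.53,.65],[468.1,-352.5,.3],[3.1416,0,2.141]),
([.31,.52,-.65,2.4,1.83,.34,-2.63],[482.4,43.5,138.4],[2.862,-.268,.962])]
E_=lambda a,t:R.from_euler(a,t).as_matrix()
def fk(q,p):
    s=p['s']; z=np.array([0,0,1.]); x=np.array([1.,0,0])
    Rm=E_('z',p['c']+s[0]*q[0]); P=np.zeros(3)+z*p['h']
    Rm=Rm@E_('y',q[1]); P=P+Rm@(z*p['l1']); Rm=Rm@E_('z',s[1]*q[2]); P=P+Rm@(x*p['a'])
    Rm=Rm@E_('y',q[3]); P=P+Rm@(-x*p['a']+z*p['l2']); Rm=Rm@E_('z',s[2]*q[4])@E_('y',q[5]); P=P+Rm@(x*p['b']); Rm=Rm@E_('z',s[3]*q[6]+p['t']); P=P+Rm@(z*p['l3'])
    return P,Rm
K=['h','l1','l2','l3','a','b','c','t']
def fit():
    best=None
    import itertools
    for s in itertools.product((1,-1),repeat=4):
        def f(v):
            p=dict(zip(K,v),s=s); r=[]
            for q,P,e in D:
                a,b=fk(q,p); r+=list((a-P)/1000)+list(R.from_matrix(b.T@E_('xyz',e)).as_rotvec())
            return np.array(r)
        for t0 in(0,1.57,3.14,-1.57):
            o=least_squares(f,[300,350,350,250,0,0,0,t0],x_scale=[100]*6+[1,1])
            if best is None or o.cost<best[0]: best=(o.cost,s,o.x)
    print('cost',best[0],best[1],dict(zip(K,best[2].round(2)))); return dict(zip(K,best[2]),s=best[1])
E
python3 -c "
from kin import *
p=fit()
for q,P,e in D:
    a,b=fk(q,p); print((a-P).round(1),np.degrees(R.from_matrix(b.T@E_('xyz',e)).as_rotvec()).round(1))"
```

```text
[534.2  60.9  71.5]
[532.6  95.   43.5]
[532.8 110.2  45.4]
[535.4  33.1  50.9]
cost 0.00011224858676547493 (-1, -1, -1, -1) {'h': np.float64(304.9), 'l1': np.float64(571.24), 'l2': np.float64(391.28), 'l3': np.float64(332.86), 'a': np.float64(-2.17), 'b': np.float64(11.36), 'c': np.float64(-0.04), 't': np.float64(1.54)}
[ 5.   1.  -1.7] [ 0.2 -0.  -0.1]
[-0.2 -0.5  3.6] [ 0.   0.1 -0.3]
[ 0.1  1.1 -2. ] [-0.2 -0.2 -0. ]
[-0.  -0.   0.1] [0.3 0.3 0.4]
```

View pics/s.png

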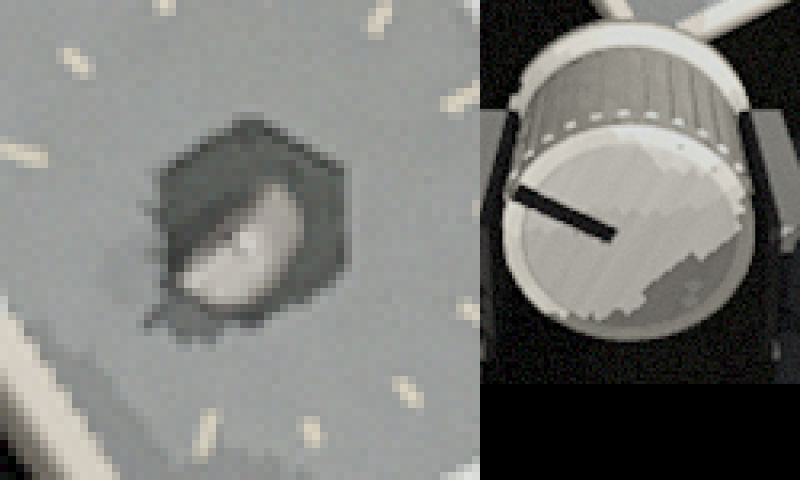

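The crop shows the shaft's D face centred at (333.6,177), its flat running from (325.5,180.1) to (337.4,170.1) and facing upper left. The held knob's index runs from (316.6,283.8) out to (285.9,269.4), and the top is centred near (321.9,282.5).

```bash
python3 - <<'E'
from h import *
import pickle
im=pickle.load(open('i3.pkl','rb')); b=pickle.load(open('i0.pkl','rb')); 
# knob in tool
imt=dict(im,T=np.array(im['T_tool_cam'])); 
pi,po,pc=[onz(imt,*q,-33.7) for q in((316.6,283.75),(285.9,269.4),(321.9,282.5))]
d=po-pi; d/=np.linalg.norm(d); print('top centre tool',pc,'rim r',np.linalg.norm(po-pc),'idx tool',d, 'angle x->y',np.degrees(np.arctan2(d[1],d[0])), np.degrees(np.arctan2(*(po-pc)[1::-1])),'was',np.degrees(np.arctan2(-.889,.457)))
# panel
hsv=cv2.cvtColor(im['color'],cv2.COLOR_RGB2HSV); m=(hsv[...,1]<45)&(hsv[...,2]>120)&(hsv[...,2]<185); roi=np.zeros(m.shape,np.uint8)
cv2.fillPoly(roi,[np.array([[205,60],[290,-5],[400,195],[325,225]])],1); m=(m&(roi>0)).astype(np.uint8); m=cv2.morphologyEx(m,cv2.MORPH_OPEN,np.ones((5,5)))
v,u=np.nonzero(m); z=im['range_z'][v,u]; k=z>0
T=im['T']; P=np.c_[(u-im['cx'])/im['fx']*z,(v-im['cy'])/im['fy']*z,z][k]@T[:3,:3].T+T[:3,3]
for _ in range(4):
    c=P.mean(0); nn=np.linalg.svd(P-c,full_matrices=False)[2][2]; nn*=np.sign(nn[2]); r=(P-c)@nn; P=P[abs(r)<max(2,2*r.std())]
print('plane n',nn,'tilt',np.degrees(np.arccos(nn[2])),'yaw',np.degrees(np.arctan2(-nn[1],-nn[0])),len(P),r.std(),'c',c)
for yaw in(-5,):
    n,uu,L,_=panel(yaw,57)
    cs,_=cv2.findContours(m,0,1); cc=max(cs,key=cv2.contourArea)[:,0].astype(float); 
    Q=[]
    for q in cc:
        o,dd=ray(im,*q); X=o+dd*((c-o)@n)/(dd@n); Q.append([(X-c)@L,(X-c)@uu])
    rc=cv2.minAreaRect(np.float32(Q)); print('rect',rc, 'mid',c+L*rc[0][0]+uu*rc[0][1])
# tip
o,dd=ray(im,333.6,177); tip_plane=o+dd*((c+20*n-o)@n)/(dd@n); print('tip by plane',tip_plane,'foot',tip_plane-20*n)
for nm,px in(('scene',(293.75,251)),('side',(274.5,150.5))): print(nm,two(im,(333.6,177),b[nm],px))
f1,f2=[(lambda o,d:o+d*((tip_plane-o)@n)/(d@n))(*ray(im,*q)) for q in((325.5,180.1),(337.4,170.1))]
e=f2-f1; e/=np.linalg.norm(e); fl=np.cross(n,e); fl*=np.sign(fl@(f1-tip_plane)); print('flat len',np.linalg.norm(f2-f1),'dist',fl@(f1-tip_plane))
phi=np.degrees(np.arctan2(fl@uu,-fl@L)); print('phi',phi%360,'s',225-phi%360)
E
```

```text
top centre tool [  1.08453383   0.616115   -33.7       ] rim r 18.695453684027004 idx tool [ 4.82199147e-01 -8.76061632e-01  8.51589824e-16] angle x->y -61.17086947734233 -66.90700318485571 was -62.794083162002124
plane n [-0.57412695  0.0542324   0.81696824] tilt 35.217556016073885 yaw -5.396183953126301 9866 0.6755250541737768 c [550.35072153 100.43807085  56.00307487]
rect ((-11.068069458007812, -5.311561584472656), (137.18006896972656, 66.79419708251953), 0.23892416059970856) mid [545.05165597  89.79133133  52.95648831]
tip by plane [534.54365222  60.61145443  71.82295874] foot [545.97152832  59.61164483  55.43991785]
scene (array([538.2226125 ,  58.33935299,  58.82149907]), np.float64(0.2979543497920574))
side (array([539.25386031,  58.62511069,  60.73872181]), np.float64(3.267610754601471))
flat len 13.962198958022654 dist 2.411314024552684
phi 189.42325015298695 s 35.57674984701305
```

The panel comes out at tilt 35.2°, yaw −5.4°, mid height 53. The flat is 2.41 mm off the axis with the speed at about 35.6°, so all of it agrees with the text. Next I'll check joint feasibility for pre-insert, home and the final turn.

```bash
cat > ik.py <<'E'
from kin import *
import contextlib,io
with contextlib.redirect_stdout(io.StringIO()): PR=fit()
lo=np.array([-3.06,-.37,-1.25,.18,-1.1,.23,-2.94]); hi=np.array([3.06,2.12,1.32,2.47,4.24,1.98,2.94])
def ik(P,Rt,q0,w=.02):
    def f(q):
        a,b=fk(q,PR); return np.r_[(a-P)/100,R.from_matrix(b.T@Rt).as_rotvec()*3,w*(q-q0)]
    o=least_squares(f,np.clip(q0,lo+.02,hi-.02),bounds=(lo+.01,hi-.01)); a,b=fk(o.x,PR)
    return o.x,np.linalg.norm(a-P),np.degrees(np.linalg.norm(R.from_matrix(b.T@Rt).as_rotvec()))
E
python3 - <<'E'
from h import *
from ik import *
IT=np.array([np.cos(np.radians(-62.8)),np.sin(np.radians(-62.8)),0])
n,u,L,R1=panel(-5.2,35.6,IT); _,_,_,R2=panel(-5.2,-22,IT); tip=np.array([534.4,60.7,71.7]); foot=tip-20*n
q=np.array(ctrl.read_state()['qpos']); rng=np.random.default_rng(0); seen=[]
for i in range(60):
    q0=q if i==0 else rng.uniform(lo,hi)
    a,e,r=ik(foot+n,R1,q0,.002)
    if e>2 or r>1: continue
    f,e2,r2=ik(foot+n,R2,a,.005); pr,e3,r3=ik(foot+45*n,R1,a,.005)
    if max(e2,e3)>2 or max(r2,r3)>1: continue
    key=tuple(a.round(1)); mg=min(np.minimum(x-lo,hi-x).min() for x in(a,f,pr))
    seen.append((mg,a,f,pr))
seen.sort(key=lambda t:-t[0])
print('n',len(seen))
for mg,a,f,pr in seen[:8]: print(round(mg,2),'home',a.round(2),'fin',f.round(2),'pre',pr.round(2))
print('q',q.round(2))
E
```

```text
n 0
q [ 0.31  0.52 -0.65  2.4   1.83  0.34 -2.64]
```

```bash
cat > scan.py <<'E'
from h import *
from ik import *
IT=np.array([np.cos(np.radians(-62.8)),np.sin(np.radians(-62.8)),0])
tip=np.array([534.4,60.7,71.7]); rng=np.random.default_rng(0); Q0=[rng.uniform(lo,hi) for _ in range(12)]
for d in(1,45):
  for s in range(-180,180,30):
    n,u,L,Rt=panel(-5.2,s,IT); foot=tip-20*n; best=[]
    for q0 in Q0:
        a,e,r=ik(foot+n*d,Rt,q0,.001); best.append((e+3*r,e,r,a))
    best.sort(key=lambda t:t[0]); ok=[b for b in best if b[0]<3]
    print(d,s,'ok',len(ok),round(best[0][1],1),round(best[0][2],1),best[0][3].round(2), 'q5 of ok',sorted({round(b[3][4],1) for b in ok}))
E
timeout 500 python3 scan.py
```

```text
1 -180 ok 5 0.0 0.0 [ 0.34  1.07 -1.04  2.46  2.2   1.23  0.45] q5 of ok [np.float64(2.1), np.float64(2.2), np.float64(4.1)]
1 -150 ok 5 0.0 0.0 [ 0.39  1.14 -1.15  2.46  2.16  1.33 -0.  ] q5 of ok [np.float64(2.1), np.float64(2.2), np.float64(4.1)]
1 -120 ok 4 0.0 0.0 [ 0.41  1.21 -1.23  2.46  2.13  1.41 -0.47] q5 of ok [np.float64(2.1), np.float64(2.2), np.float64(4.1)]
1 -90 ok 7 0.0 0.0 [ 0.41  1.21 -1.24  2.46  2.13  1.41 -0.99] q5 of ok [np.float64(2.1), np.float64(2.2), np.float64(3.7), np.float64(4.1)]
1 -60 ok 6 0.0 0.0 [ 0.41  1.21 -1.24  2.46  2.13  1.42 -1.51] q5 of ok [np.float64(2.1), np.float64(2.2), np.float64(4.1)]
1 -30 ok 8 0.0 0.0 [ 0.41  1.21 -1.24  2.46  2.13  1.42 -2.04] q5 of ok [np.float64(2.1), np.float64(2.2), np.float64(4.1)]
1 0 ok 7 0.0 0.0 [ 0.34  1.07 -1.04  2.46  2.2   1.23 -2.69] q5 of ok [np.float64(2.1), np.float64(2.2)]
1 30 ok 3 0.2 0.0 [-0.93  1.25  1.31  2.46  4.05  1.16  0.83] q5 of ok [np.float64(2.3), np.float64(4.1)]
1 60 ok 3 0.0 0.0 [ 0.33  1.06 -1.01  2.46  2.21  1.21  2.53] q5 of ok [np.float64(2.2), np.float64(4.1)]
1 90 ok 3 0.0 0.0 [
[... 527 characters left out ...]
29 -0.48] q5 of ok []
45 -90 ok 0 8.9 1.8 [ 0.4   1.05 -1.24  2.46  2.    1.29 -1.01] q5 of ok []
45 -60 ok 0 8.9 1.8 [ 0.4   1.05 -1.24  2.46  2.    1.29 -1.53] q5 of ok []
45 -30 ok 0 8.9 1.8 [ 0.4   1.05 -1.24  2.46  2.    1.29 -2.06] q5 of ok []
45 0 ok 0 8.9 1.8 [ 0.4   1.05 -1.24  2.46  2.    1.29 -2.58] q5 of ok []
45 30 ok 0 9.7 1.9 [-0.97  1.09  1.31  2.46  4.16  1.    0.83] q5 of ok []
45 60 ok 0 8.9 1.8 [ 0.4   1.05 -1.24  2.46  2.    1.29  2.66] q5 of ok []
45 90 ok 0 8.9 1.8 [ 0.4   1.05 -1.24  2.46  2.    1.29  2.13] q5 of ok []
45 120 ok 0 8.9 1.8 [ 0.4   1.05 -1.24  2.46  2.    1.29  1.61] q5 of ok []
45 150 ok 0 8.9 1.8 [ 0.4   1.05 -1.24  2.46  2.    1.29  1.09] q5 of ok []
```

The pose is reachable only with the elbow swung out, with q4 near its limit and a short standoff. With this grasp q7 would wrap in mid-turn. A grasp turned by 180° puts q7 near 0, so I'll check that grasp, the largest standoff and a clear place to set the knob down.

```bash
cat > scan2.py <<'E'
from h import *
from ik import *
import pickle
IT2=-np.array([np.cos(np.radians(-62.8)),np.sin(np.radians(-62.8)),0])
tip=np.array([534.4,60.7,71.7])
def ikm(P,Rt,q0):  # with margin preference
    mid=(lo+hi)/2; hw=(hi-lo)/2
    def f(q):
        a,b=fk(q,PR); x=abs(q-mid)/hw; return np.r_[(a-P)/2,R.from_matrix(b.T@Rt).as_rotvec()*100,.3*np.maximum(0,x-.9)*10]
    o=least_squares(f,np.clip(q0,lo+.02,hi-.02),bounds=(lo,hi)); a,b=fk(o.x,PR); return o.x,np.linalg.norm(a-P),np.degrees(np.linalg.norm(R.from_matrix(b.T@Rt).as_rotvec()))
if __name__=='__main__':
    for s,d in((35.6,1),(35.6,15),(35.6,22),(35.6,28),(35.6,35),(-22,1)):
        n,u,L,Rt=panel(-5.2,s,IT2); foot=tip-20*n
        for q0 in([.4,1.15,-1.15,2.4,2.15,1.35,.2],[-.9,1.2,1.2,2.4,4.,1.1,-2.3],[.1,.9,-.3,2.3,.2,.3,-1.8],[.1,.9,0,2.3,3.1,.5,1]):
            a,e,r=ikm(foot+n*d,Rt,q0); print(s,d,round(e,1),round(r,1),a.round(2))
    b=pickle.load(open('i0.pkl','rb'))['side']
    for nm,px in(('petri',(287,239)),('cap',(331,231)),('driver end',(226,185)),('driver mid',(222,160)),('gap',(258,210)),('gap2',(275,200)),('tip edge',(215,230))): print(nm,onz(b,*px,8).round(0))
E
python3 scan2.py
```

```text
35.6 1 0.0 0.0 [ 0.38  1.13 -1.12  2.46  2.17  1.31 -0.12]
35.6 1 0.0 0.0 [-0.9   1.17  1.19  2.46  3.98  1.06 -2.3 ]
35.6 1 27.5 23.7 [-0.17  0.65  0.18  2.13 -1.1   0.23 -2.94]
35.6 1 0.0 0.0 [ 0.38  1.13 -1.12  2.46  2.17  1.31 -0.12]
35.6 15 0.5 0.2 [ 0.41  1.17 -1.25  2.47  2.1   1.4  -0.06]
35.6 15 1.0 0.4 [-0.94  1.22  1.32  2.47  4.08  1.13 -2.4 ]
35.6 15 27.6 23.3 [-0.18  0.62  0.2   2.15 -1.1   0.23 -2.94]
35.6 15 0.5 0.2 [ 0.41  1.17 -1.25  2.47  2.1   1.4  -0.06]
35.6 22 1.5 0.6 [ 0.41  1.15 -1.25  2.47  2.07  1.38 -0.06]
35.6 22 2.0 0.9 [-0.95  1.19  1.32  2.47  4.1   1.11 -2.4 ]
35.6 22 27.6 23.0 [-0.19  0.61  0.2   2.17 -1.1   0.23 -2.94]
35.6 22 1.5 0.6 [ 0.41  1.15 -1.25  2.47  2.07  1.38 -0.06]
35.6 28 2.3 1.0 [ 0.4   1.13 -1.25  2.47  2.05  1.36 -0.06]
35.6 28 2.8 1.2 [-0.95  1.17  1.32  2.47  4.12  1.08 -2.4 ]
35.6 28 27.6 22.9 [-0.2   0.59  0.21  2.17 -1.1   0.23 -2.94]
35.6 28 2.3 1.0 [ 0.4   1.13 -1.25  2.47  2.05  1.36 -0.06]
35.6 35 3.2 1.4 [ 0.4   1.1  -1.25  2.47  2.03  1.34 -0.06]
35.6 35 3.6 1.6 [-0.96  1.14  1.32  2.47  4.14  1.06 -2.4 ]
35.6 35 27.6 22.6 [-0.2   0.58  0.22  2.19 -1.1   0.23 -2.94]
35.6 35 3.2 1.4 [ 0.4   1.1  -1.25  2.47  2.03  1.34 -0.06]
-22 1 0.0 0.0 [ 0.38  1.13 -1.12  2.46  2.17  1.31  0.89]
-22 1 0.0 0.0 [-0.9   1.17  1.19  2.46  3.98  1.06 -1.3 ]
-22 1 22.3 18.9 [-0.65  0.74  0.61  2.13 -1.1   0.23 -2.36]
-22 1 0.0 0.0 [ 0.38  1.13 -1.12  2.46  2.17  1.31  0.89]
petri [ 452. -172.    8.]
cap [ 565. -211.    8.]
driver end [382.  57.   8.]
driver mid [407. 137.   8.]
gap [424. -57.   8.]
gap2 [479. -53.   8.]
tip edge [297. -52.   8.]
```

The straight grasp is only just in reach. If I regrasp with the tool leaned about 20° about its closing axis, the arm can stay steeper at the panel. I'll check the margins for that.

```bash
cat > lean.py <<'E'
from scan2 import *
B=np.array([470,-75,0.])
def grasp(beta,psi,flip):
    """knob->tool: returns R_kt (tool axes in knob frame), p_kt. psi: angle of tool y from L at s=35.6"""
    n,u,L,_=panel(-5.2,35.6); f=np.radians(225-35.6); fl=-L*np.cos(f)+u*np.sin(f); Kp=np.c_[fl,np.cross(n,fl),n]
    y=flip*(R.from_rotvec(n*np.radians(psi)).apply(L)); tz=-n
    c=[R.from_rotvec(y*np.radians(sg*beta)).apply(tz) for sg in(1,-1)]; tz=min(c,key=lambda t:t[2])
    T=np.c_[np.cross(y,tz),y,tz]; return Kp.T@T
def knob(s):
    n,u,L,_=panel(-5.2,s); f=np.radians(225-s); fl=-L*np.cos(f)+u*np.sin(f); return np.c_[fl,np.cross(n,fl),n],n,tip-20*n
def pose(Ko,Kr,G): T=Kr@G; return Ko+Kr[:,2]*23+22*T[:,2],T
def best(P,T,seeds):
    b=min((ikm(P,T,q0) for q0 in seeds),key=lambda t:t[1]+3*t[2]+ (5*max(0,.12-np.minimum(t[0]-lo,hi-t[0]).min()))); return b,np.minimum(b[0]-lo,hi-b[0]).min()
if __name__=='__main__':
    rng=np.random.default_rng(1); S=[np.array(t) for t in([.2,.8,-.2,2.2,.3,.5,-1.2],[.2,.8,-.2,2.2,.3,.5,1.2],[.2,.8,-.2,2.2,1,.5,0.])]
    for beta in(20,28):
      for psi in(0,-27):
        for flip in(1,-1):
            G=grasp(beta,psi,flip); print('beta',beta,'psi',psi,'flip',flip)
            sd=S
            for s,d in((35.6,1),(35.6,30),(-22,1)):
                K,n,ft=knob(s); P,T=pose(ft+n*d,K,G); (q,e,r),m=best(P,T,sd); print('  ',s,d,round(e,1),round(r,1),q.round(2),'m',round(m,2))
                if d==1: sd=[q]+S
E
python3 lean.py
```

```text
beta 20 psi 0 flip 1
   35.6 1 0.0 0.0 [ 0.14  0.74 -0.53  2.2   1.55  0.42 -0.23] m 0.19
   35.6 30 0.0 0.0 [ 0.15  0.68 -0.55  2.22  1.47  0.42 -0.17] m 0.19
   -22 1 0.0 0.0 [-0.16  0.78 -0.4   2.23  1.68  0.73  0.37] m 0.24
beta 20 psi 0 flip -1
   35.6 1 2.6 2.2 [-0.05  0.68 -0.22  2.15  1.1   0.23 -2.94] m 0.0
   35.6 30 1.6 1.3 [-0.47  0.65  0.43  2.19 -1.1   0.23 -0.74] m 0.0
   -22 1 0.0 0.0 [ 0.24  1.08 -1.12  2.22  1.69  1.37 -2.69] m 0.13
beta 20 psi -27 flip 1
   35.6 1 0.0 0.0 [ 0.34  0.79 -0.69  2.25  1.87  0.38 -0.88] m 0.15
   35.6 30 0.0 0.0 [ 0.36  0.73 -0.72  2.28  1.79  0.37 -0.82] m 0.14
   -22 1 0.0 0.0 [-0.14  0.72 -0.28  2.19  1.52  0.46  0.17] m 0.23
beta 20 psi -27 flip -1
   35.6 1 0.0 0.0 [ 0.29  0.76 -0.61  2.26  1.93  0.32  2.2 ] m 0.09
   35.6 30 0.0 0.0 [ 0.32  0.71 -0.65  2.28  1.82  0.32  2.28] m 0.09
   -22 1 0.0 0.0 [-0.3   0.7  -0.04  2.19  1.46  0.31 -2.93] m 0.01
beta 28 psi 0 flip 1
   35.6 1 0.0 0.0 [ 0.15  0.75 -0.51  2.07  0.98  0.45  0.36] m 0.22
   35.6 30 0.0 0.0 [ 0.17  0.69 -0.54  2.1   0.92  0.47  0.39] m 0.24
   -22 1 0.0 0.0 [-0.25  0.79 -0.31  2.12  1.37  0.75  0.62] m 0.35
beta 28 psi 0 flip -1
   35.6 1 0.0 0.0 [-0.35  0.71  0.29  2.06 -0.56  0.32 -1.27] m 0.09
   35.6 30 0.0 0.0 [-0.37  0.65  0.31  2.09 -0.51  0.34 -1.32] m 0.11
   -22 1 0.0 0.0 [-0.37  0.77 -0.13  2.11  1.31  0.63 -2.48] m 0.36
beta 28 psi -27 flip 1
   35.6 1 0.0 0.0 [ 0.4   0.8  -0.7   2.14  1.17  0.32 -0.13] m 0.09
   35.6 30 0.0 0.0 [ 0.42  0.74 -0.73  2.17  1.07  0.32 -0.06] m 0.09
   -22 1 0.0 0.0 [ 0.    0.78 -0.52  2.07  1.21  0.71  0.48] m 0.4
beta 28 psi -27 flip -1
   35.6 1 0.0 0.0 [ 0.6   1.01 -1.13  2.15  1.44  0.7   2.79] m 0.12
   35.6 30 0.0 0.0 [ 0.61  0.94 -1.13  2.18  1.37  0.66  2.81] m 0.12
   -22 1 0.0 0.0 [-0.31  0.72 -0.04  2.06  0.85  0.43 -2.33] m 0.2
```

The 20° lean with ψ=0 and flip +1 leaves margins of about 0.2 rad throughout. Now I'll choose the set-down yaw on the bench.

```bash
python3 - <<'E'
from lean import *
G=grasp(20,0,1); print('G',G.round(3).tolist())
S=[np.array([.15,.7,-.5,2.2,1.5,.42,-.2]),np.array([.4,.9,-.2,2.0,.4,.6,.3]),np.array([.4,.9,-.2,2.0,.4,.6,-1.3])]
for yk in(5,35,65,95,125,155):
    K=R.from_euler('z',yk,degrees=True).as_matrix()
    P,T=pose(B,K,G); (q,e,r),m=best(P,T,S); (q2,e2,r2),m2=best(P-60*T[:,2],T,[q]+S)
    (q3,e3,r3),m3=best(B+[0,0,.3],down(yk-62.8),S)
    print(yk,'pick',round(e,1),q.round(2),round(m,2),'up',round(e2,1),round(m2,2),'place',round(e3,1),q3.round(2),round(m3,2),'P',P.round(1),'Tz',T[:,2].round(2),'Tx',T[:,0].round(2))
for yk in(35,65,95):
    print(yk); go(B+[0,0,60],down(yk-62.8))
E
```

```text
G [[0.153, 0.987, 0.056], [0.927, -0.163, 0.337], [0.342, -0.0, -0.94]]
5 pick 0.0 [ 0.71  0.91 -0.59  2.08  0.34  0.36 -0.11] 0.13 up 0.0 0.29 place 0.0 [ 0.54  0.89 -0.68  2.15  1.19  0.55  2.65] 0.29 P [470.6 -67.5   2.3] Tz [ 0.03  0.34 -0.94] Tx [0.07 0.94 0.34]
35 pick 0.0 [ 0.51  0.88 -0.36  1.96  0.04  0.57  0.66] 0.34 up 0.0 0.49 place 0.0 [-0.07  0.8   0.31  2.14 -0.78  0.32 -1.15] 0.09 P [466.7 -68.2   2.3] Tz [-0.15  0.31 -0.94] Tx [-0.41  0.85  0.34]
65 pick 0.0 [ 0.41  0.9  -0.34  1.87  0.19  0.73  0.96] 0.5 up 0.0 0.65 place 0.0 [ 0.31  0.8  -0.31  2.14  0.78  0.32 -2.19] 0.09 P [463.8 -70.7   2.3] Tz [-0.28  0.19 -0.94] Tx [-0.78  0.53  0.34]
95 pick 0.0 [ 0.55  1.03 -0.78  1.86  0.76  1.    0.85] 0.47 up 0.0 0.68 place 0.0 [ 0.42  0.83 -0.49  2.15  1.02  0.42 -1.91] 0.19 P [462.5 -74.4   2.3] Tz [-0.34  0.03 -0.94] Tx [-0.94  0.07  0.34]
125 pick 0.0 [ 0.42  0.99 -0.69  1.9   0.86  0.99  1.2 ] 0.56 up 0.0 0.62 place 0.0 [ 0.43  0.83 -0.5   2.15  1.03  0.42 -1.39] 0.19 P [463.2 -78.3   2.3] Tz [-0.31 -0.15 -0.94] Tx [-0.85 -0.41  0.34]
155 pick 0.0 [ 0.34  0.96 -0.67  2.01  1.07  0.95  1.46] 0.46 up 0.0 0.51 place 0.0 [ 0.39  0.82 -0.44  2.14  0.97  0.39 -0.81] 0.16 P [465.7 -81.2   2.3] Tz [-0.19 -0.28 -0.94] Tx [-0.53 -0.78  0.34]
35
clock 9.15 pos [481.   44.  137.8] rot [164.2 -15.4  54.8] w 37.6 F [-1.6  0.6 -2. ] q [ 0.31  0.52 -0.65  2.4   1.83  0.34 -2.64]
 shift [-0.4018  0.1481  0.2063] turn [ 0.0206 -0.2641  0.882 ]
65
clock 9.15 pos [481.   44.  137.8] rot [164.2 -15.4  54.8] w 37.6 F [-1.6  0.6 -2. ] q [ 0.31  0.52 -0.65  2.4   1.83  0.34 -2.64]
 shift [-0.4018  0.1481  0.2063] turn [ 0.0839 -0.2375  0.5534]
95
clock 9.15 pos [481.   44.  137.8] rot [164.2 -15.4  54.8] w 37.6 F [-1.6  0.6 -2. ] q [ 0.31  0.52 -0.65  2.4   1.83  0.34 -2.64]
 shift [-0.4018  0.1481  0.2063] turn [ 0.1387 -0.2021  0.2243]
```

Request:
step_arm(plan=[{"dx": -0.1, "dy": 0.037, "dz": 0.052, "ax": 0, "ay": 0, "az": 0, "gripper": 0.3}, {"dx": -0.1, "dy": 0.037, "dz": 0.052, "ax": 0, "ay": 0, "az": 0, "gripper": 0.3}, {"dx": -0.1, "dy": 0.037, "dz": 0.052, "ax": 0, "ay": 0, "az": 0, "gripper": 0.3}, {"dx": -0.1, "dy": 0.037, "dz": 0.052, "ax": 0, "ay": 0, "az": 0, "gripper": 0.3}])

```text
clock: 9.65
eef_pos: [472.6, -76.4, 59.6]
tool_rot: [2.863, -0.265, 0.967]
force: [0.1, -0.4, -1.3]
width: 38.3
gripper_force: 60.3
```

```bash
python3 - <<'E'
from h import *
go([470,-75,60],down(57.2))
E
```

```text
clock 9.65 pos [472.6 -76.4  59.6] rot [164.1 -15.2  55.4] w 38.3 F [ 0.1 -0.4 -1.3] q [ 0.67  0.77 -0.71  2.45  2.3   0.47 -2.73]
 shift [-0.0006 -0.0089 -0.0041] turn [ 0.1787 -0.1649 -0.0432]
```

Request:
step_arm(plan=[{"dx": 0, "dy": 0, "dz": 0, "ax": 0.06, "ay": -0.055, "az": -0.014, "gripper": 0.3}, {"dx": 0, "dy": 0, "dz": 0, "ax": 0.06, "ay": -0.055, "az": -0.014, "gripper": 0.3}, {"dx": 0, "dy": 0, "dz": 0, "ax": 0.06, "ay": -0.055, "az": -0.014, "gripper": 0.3}, {"dx": 0, "dy": 0, "dz": 0, "ax": 0, "ay": 0, "az": 0, "gripper": 0.3}])

```text
clock: 10.15
eef_pos: [462.7, -93.5, 51.9]
tool_rot: [2.989, -0.081, 0.967]
force: [0.4, -0.3, -0.8]
width: 38.1
gripper_force: 60.4
```

```bash
python3 - <<'E'
from h import *
go([470,-75,0.3],down(57.2))
E
```

```text
clock 10.15 pos [462.7 -93.5  51.9] rot [171.2  -4.6  55.4] w 38.1 F [ 0.4 -0.3 -0.8] q [ 0.48  0.7  -0.49  2.3   1.47  0.31 -1.93]
 shift [ 0.0505 -0.0418  0.1723] turn [ 0.098  -0.0499 -0.0239]
```

Request:
step_arm(plan=[{"dx": 0.01, "dy": -0.01, "dz": 0, "ax": 0.033, "ay": -0.017, "az": -0.008, "gripper": 0.3}, {"dx": 0.01, "dy": -0.01, "dz": 0, "ax": 0.033, "ay": -0.017, "az": -0.008, "gripper": 0.3}, {"dx": 0.01, "dy": -0.01, "dz": 0, "ax": 0.032, "ay": -0.016, "az": -0.008, "gripper": 0.3}, {"dx": 0.01, "dy": -0.01, "dz": 0, "ax": 0, "ay": 0, "az": 0, "gripper": 0.3}])

```text
clock: 10.65
eef_pos: [459.1, -78.4, 50.7]
tool_rot: [3.135, -0.002, 0.995]
force: [-0.9, 0.5, -1.8]
width: 37.9
gripper_force: 60.4
```

```bash
python3 - <<'E'
from h import *
go([470,-75,0.3],down(57.2))
E
```

```text
clock 10.65 pos [459.1 -78.4  50.7] rot [ 1.796e+02 -1.000e-01  5.700e+01] w 37.9 F [-0.9  0.5 -1.8] q [ 0.54  0.76 -0.65  2.15  0.95  0.54 -1.41]
 shift [0.029  0.0233 0.1681] turn [ 0.0042 -0.0013 -0.0019]
```

Request:
step_arm(plan=[{"dx": 0.014, "dy": 0.012, "dz": 0.07, "ax": 0.004, "ay": 0, "az": 0, "gripper": 0.3}, {"dx": 0.015, "dy": 0.011, "dz": 0.06, "ax": 0, "ay": 0, "az": 0, "gripper": 0.3}, {"dx": 0, "dy": 0, "dz": 0.03, "ax": 0, "ay": 0, "az": 0, "gripper": 0.3}, {"dx": 0, "dy": 0, "dz": 0.006, "ax": 0, "ay": 0, "az": 0, "gripper": 0.3}])

```text
clock: 11.15
eef_pos: [467.7, -74.6, 0.8]
tool_rot: [-3.14, 0.001, 0.997]
force: [0.2, -0.5, -0.4]
width: 37.8
gripper_force: 60.4
```

Request:
step_arm(plan=[{"dx": 0, "dy": 0, "dz": 0.002, "ax": 0, "ay": 0, "az": 0, "gripper": 0.3}, {"dx": 0, "dy": 0, "dz": 0, "ax": 0, "ay": 0, "az": 0, "gripper": 0.85}, {"dx": 0, "dy": 0, "dz": 0, "ax": 0, "ay": 0, "az": 0, "gripper": 0.85}, {"dx": 0, "dy": 0, "dz": 0, "ax": 0, "ay": 0, "az": 0, "gripper": 0.85}, {"dx": 0, "dy": 0, "dz": 0, "ax": 0, "ay": 0, "az": 0, "gripper": 0.85}, {"dx": 0, "dy": 0, "dz": -0.1, "ax": 0, "ay": 0, "az": 0, "gripper": 0.85}, {"dx": 0, "dy": 0, "dz": -0.12, "ax": 0, "ay": 0, "az": 0, "gripper": 0.85}, {"dx": 0, "dy": 0, "dz": -0.1, "ax": 0, "ay": 0, "az": 0, "gripper": 0.85}, {"dx": 0, "dy": 0, "dz": -0.1, "ax": 0, "ay": 0, "az": 0, "gripper": 0.85}])

```text
clock: 12.28
eef_pos: [468.6, -74.7, 127.6]
tool_rot: [-3.14, -0.0, 0.997]
force: [0.4, 0.7, -0.7]
width: 72.5
gripper_force: 0.0
```

```bash
python3 - <<'E'
from lean import *
s=ctrl.read_state(); im=grab('wrist')
import pickle; pickle.dump(im,open('i4.pkl','wb'))
# knob: bright blob near expected
g=cv2.cvtColor(im['color'],cv2.COLOR_RGB2GRAY); c0=proj(im,[467.7,-74.6,34]); print('exp',c0)
u0,v0=c0.round().astype(int); sub=g[v0-50:v0+50,u0-50:u0+50]
# points near z=34 by depth
v,u=np.mgrid[v0-60:v0+60,u0-60:u0+60]; v=np.clip(v,0,399); z=im['range_z'][v,u]; T=im['T']
P=np.stack([(u-im['cx'])/im['fx']*z,(v-im['cy'])/im['fy']*z,z],-1)@T[:3,:3].T+T[:3,3]
top=((abs(P[...,2]-34.5)<3)&(np.hypot(P[...,0]-467,P[...,1]+75)<30)).astype(np.uint8); cs,_=cv2.findContours(top,0,1); cc=max(cs,key=cv2.contourArea)
el=cv2.fitEllipse(cc); c=onz(im,u[0,0]+el[0][0],v[0,0]+el[0][1],34); print('top el',el,'centre',c)
dark=(g[v,u]<80)&(cv2.erode(cv2.drawContours(np.zeros_like(top),[cc],-1,1,-1),np.ones((3,3)))>0)
yy,xx=np.nonzero(dark); Q=np.array([onz(im,u[0,0]+a,v[0,0]+b,34) for a,b in zip(xx,yy)]); print('dark',len(Q)); m=Q.mean(0)
w=np.linalg.svd(Q-m,full_matrices=False)[2][0]; w*=np.sign(w@(m-c)); print('idx yaw',np.degrees(np.arctan2(w[1],w[0])),'from centre',np.degrees(np.arctan2(m[1]-c[1],m[0]-c[0])),'mean r',np.linalg.norm(m-c))
E
```

```text
exp [319.95752221 200.57946467]
top el ((61.5263786315918, 57.50611114501953), (39.681922912597656, 41.49959182739258), 87.2433853149414) centre [469.99207714 -73.69825033  34.        ]
dark 35
idx yaw 119.6447143471979 from centre 129.45918315290268 mean r 10.421496262141309
```

The knob stands at about (468.5, −74.4) with its index at 119.8°. Next I'll work out the leaned regrasp pose.

```bash
python3 - <<'E'
from lean import *
G=grasp(20,0,1); B=np.array([468.5,-74.4,0]); K=R.from_euler('z',119.8,degrees=True).as_matrix()
P,T=pose(B,K,G); print('P',P,T.round(2).tolist())
go(P-80*T[:,2],T)
p,R0,_=tool(); print('yaw of x',np.degrees(np.arctan2(T[1,0],T[0,0])))
Rm=R0@R.from_rotvec([0,0,np.radians(-148)]).as_matrix(); print('after az -148', (R.from_matrix(Rm.T@T).as_rotvec(degrees=True)/90).round(3), 'shift in that frame',(Rm.T@(P-80*T[:,2]-p)/300).round(3))
E
```

```text
P [461.44747495 -77.02281055   2.32676234] [[-0.88, -0.35, -0.32], [-0.33, 0.94, -0.12], [0.34, -0.0, -0.94]]
clock 12.32 pos [470.6 -74.4 130.5] rot [ 1.798e+02 -1.000e-01  5.710e+01] w 72.7 F [ 1.4 -0.6  2.2] q [ 0.64  0.65 -0.82  2.07  0.73  0.73 -1.22]
 shift [0.0488 0.0331 0.1769] turn [ 0.2798  0.0936 -1.5712]
yaw of x -159.6
after az -148 [-0.01   0.224  0.052] shift in that frame [-0.059 -0.002  0.177]
```

Request:
step_arm(plan=[{"dx": 0, "dy": 0, "dz": 0, "ax": 0, "ay": 0, "az": -0.114, "gripper": 0.85}, {"dx": 0, "dy": 0, "dz": 0, "ax": 0, "ay": 0, "az": -0.114, "gripper": 0.85}, {"dx": 0, "dy": 0, "dz": 0, "ax": 0, "ay": 0, "az": -0.114, "gripper": 0.85}, {"dx": 0, "dy": 0, "dz": 0, "ax": 0, "ay": 0, "az": -0.114, "gripper": 0.85}, {"dx": 0, "dy": 0, "dz": 0, "ax": 0, "ay": 0, "az": -0.114, "gripper": 0.85}, {"dx": 0, "dy": 0, "dz": 0, "ax": 0, "ay": 0, "az": -0.114, "gripper": 0.85}, {"dx": 0, "dy": 0, "dz": 0, "ax": 0, "ay": 0, "az": -0.114, "gripper": 0.85}, {"dx": 0, "dy": 0, "dz": 0, "ax": 0, "ay": 0, "az": -0.114, "gripper": 0.85}, {"dx": 0, "dy": 0, "dz": 0, "ax": 0, "ay": 0, "az": -0.114, "gripper": 0.85}, {"dx": 0, "dy": 0, "dz": 0, "ax": 0, "ay": 0, "az": -0.114, "gripper": 0.85}, {"dx": 0, "dy": 0, "dz": 0, "ax": 0, "ay": 0, "az": -0.114, "gripper": 0.85}, {"dx": 0, "dy": 0, "dz": 0, "ax": 0, "ay": 0, "az": -0.114, "gripper": 0.85}, {"dx": 0, "dy": 0, "dz": 0, "ax": 0, "ay": 0, "az": -0.114, "gripper": 0.85}, {"dx": 0, "dy": 0, "dz": 0, "ax": 0, "ay": 0, "az": -0.11, "gripper": 0.85}, {"dx": -0.03, "dy": 0, "dz": 0, "ax": 0, "ay": 0.11, "az": 0, "gripper": 0.85}, {"dx": -0.03, "dy": 0, "dz": 0, "ax": 0, "ay": 0.11, "az": 0, "gripper": 0.85}])

```text
clock: 14.32
eef_pos: [485.7, -69.4, 125.6]
tool_rot: [3.141, -0.351, -2.787]
force: [0.9, -0.6, -1.0]
width: 72.1
gripper_force: 0.0
```

```bash
cat > pk.py <<'E'
from lean import *
G=grasp(20,0,1); B=np.array([468.5,-74.4,0]); K=R.from_euler('z',119.8,degrees=True).as_matrix()
P,T=pose(B,K,G)
E
python3 -c "
from pk import *
go(P,T)"
```

```text
clock 14.32 pos [485.7 -69.4 125.6] rot [ 180.   -20.1 -159.7] w 72.1 F [ 0.9 -0.6 -1. ] q [ 0.6   0.97 -1.1   1.74  0.81  1.4   1.13]
 shift [-0.0618  0.0039  0.4148] turn [ 0.0008 -0.0012 -0.0009]
```

Request:
step_arm(plan=[{"dx": -0.062, "dy": 0.004, "dz": 0, "ax": 0, "ay": 0, "az": 0, "gripper": 0.85}, {"dx": 0, "dy": 0, "dz": 0.12, "ax": 0, "ay": 0, "az": 0, "gripper": 0.85}, {"dx": 0, "dy": 0, "dz": 0.12, "ax": 0, "ay": 0, "az": 0, "gripper": 0.85}, {"dx": 0, "dy": 0, "dz": 0.12, "ax": 0, "ay": 0, "az": 0, "gripper": 0.85}, {"dx": 0, "dy": 0, "dz": 0.055, "ax": 0, "ay": 0, "az": 0, "gripper": 0.85}, {"dx": 0, "dy": 0, "dz": 0, "ax": 0, "ay": 0, "az": 0, "gripper": 0.3}, {"dx": 0, "dy": 0, "dz": 0, "ax": 0, "ay": 0, "az": 0, "gripper": 0.3}, {"dx": 0, "dy": 0, "dz": 0, "ax": 0, "ay": 0, "az": 0, "gripper": 0.3}, {"dx": 0, "dy": 0, "dz": 0, "ax": 0, "ay": 0, "az": 0, "gripper": 0.3}, {"dx": 0, "dy": 0, "dz": 0, "ax": 0, "ay": 0, "az": 0, "gripper": 0.3}])

```text
clock: 15.58
eef_pos: [463.4, -75.2, 2.8]
tool_rot: [3.141, -0.343, -2.786]
force: [1.6, 1.2, 6.4]
width: 38.4
gripper_force: 60.3
```

```bash
python3 -c "
from pk import *
go(P,T)
K2,n,ft=knob(35.6); G=K.T@tool()[1]; p=tool()[0]; o=K.T@(p-B); np.savez('g.npz',G=G,o=o); print('tcp in knob',o)
P2=ft+n*45+K2@o; go(P2,K2@G)
"
```

```text
clock 15.57 pos [463.4 -75.2   2.8] rot [ 179.9  -19.7 -159.6] w 38.4 F [1.6 1.2 6.4] q [ 0.58  1.12 -0.99  1.85  0.99  1.22  1.01]
 shift [ 0.0071 -0.0034  0.0041] turn [ 0.0006  0.0037 -0.0001]
tcp in knob [1.83835198 4.86252025 2.76628979]
clock 15.57 pos [463.4 -75.2   2.8] rot [ 179.9  -19.7 -159.6] w 38.4 F [1.6 1.2 6.4] q [ 0.58  1.12 -0.99  1.85  0.99  1.22  1.01]
 shift [-0.2025  0.3746 -0.3862] turn [-0.011  -0.3826  0.2883]
```

Request:
step_arm(plan=[{"dx": 0, "dy": 0, "dz": -0.1, "ax": 0, "ay": 0, "az": 0, "gripper": 0.3}, {"dx": 0, "dy": 0, "dz": -0.12, "ax": 0, "ay": 0, "az": 0, "gripper": 0.3}, {"dx": 0, "dy": 0, "dz": -0.12, "ax": 0, "ay": 0, "az": 0, "gripper": 0.3}, {"dx": -0.05, "dy": 0.094, "dz": -0.011, "ax": 0, "ay": 0, "az": 0, "gripper": 0.3}, {"dx": -0.05, "dy": 0.094, "dz": -0.011, "ax": 0, "ay": 0, "az": 0, "gripper": 0.3}, {"dx": -0.05, "dy": 0.094, "dz": -0.011, "ax": 0, "ay": 0, "az": 0, "gripper": 0.3}, {"dx": -0.05, "dy": 0.094, "dz": -0.011, "ax": 0, "ay": 0, "az": 0, "gripper": 0.3}, {"dx": 0, "dy": 0, "dz": 0, "ax": -0.002, "ay": -0.077, "az": 0.058, "gripper": 0.3}, {"dx": 0, "dy": 0, "dz": 0, "ax": -0.002, "ay": -0.077, "az": 0.058, "gripper": 0.3}, {"dx": 0, "dy": 0, "dz": 0, "ax": -0.002, "ay": -0.077, "az": 0.058, "gripper": 0.3}, {"dx": 0, "dy": 0, "dz": 0, "ax": -0.002, "ay": -0.077, "az": 0.058, "gripper": 0.3}, {"dx": 0, "dy": 0, "dz": 0, "ax": -0.002, "ay": -0.077, "az": 0.058, "gripper": 0.3}])

```text
clock: 17.08
eef_pos: [513.5, 60.7, 89.9]
tool_rot: [-3.127, 0.243, 3.071]
force: [0.5, 0.2, -1.0]
width: 38.0
gripper_force: 60.2
```

```bash
cat > ins.py <<'E'
from lean import *
z=np.load('g.npz'); G=z['G']; o=np.array([.83,5.03,2.77]); 
def tgt(d,s=35.6,tp=None):
    K2,n,ft=knob(s); ft=ft if tp is None else np.asarray(tp)-20*n; return ft+n*d+K2@o,K2@G
E
python3 - <<'E'
from ins import *
go(*tgt(45))
im=grab('wrist'); import pickle; pickle.dump(im,open('i5.pkl','wb'))
n=knob(35.6)[1]; print('tip px',proj(im,tip),'foot',proj(im,tip-20*n))
print([ (u,v,dep(im,u,v).round(1).tolist()) for u,v in [tuple(proj(im,tip).round().astype(int))]])
E
```

```text
clock 17.07 pos [513.5  60.7  89.9] rot [-179.2   13.9  175.9] w 38.0 F [ 0.5  0.2 -1. ] q [ 0.36  0.75 -0.89  2.21  1.41  0.67 -0.09]
 shift [-0.0039  0.0061 -0.0048] turn [-0.0065 -0.0154  0.0124]
tip px [323.47167682 254.01226184] foot [323.30541593 250.03595443]
[(np.int64(323), np.int64(254), [494.0, 63.6, 114.3])]
```

The arm reached the pre-insert pose almost exactly, but the knob hides the shaft from the wrist camera. I'll cross-check the tip estimate against the other views and the nut.

```bash
python3 - <<'E'
from ins import *
import pickle
i3=pickle.load(open('i3.pkl','rb')); b=pickle.load(open('i0.pkl','rb')); K,n,ft=knob(35.6); u=panel(-5.2,0)[1]; L=panel(-5.2,0)[2]
pl=np.array([550.35,100.44,56.0]); 
for h,px in((5,(334.6,173.25)),(20,(333.6,177))):
    oo,d=ray(i3,*px); X=oo+d*((pl+h*n-oo)@n)/(d@n); print('foot from',h,X-h*n, 'u off',((X-h*n)-pl)@u)
print('foot used',ft,'plane dist',(ft-pl)@n)
for nm in('scene','side'):
    im=b[nm]; 
    for q in(0,-3): print(nm,q,'tip',proj(im,tip+q*u).round(1),'foot',proj(im,ft+q*u).round(1),'nut top',proj(im,ft+q*u+5*n).round(1))
    c=proj(im,ft+8*n).round().astype(int); g=cv2.cvtColor(im['color'],cv2.COLOR_RGB2GRAY)
    print(c); print(g[c[1]-8:c[1]+9,c[0]-8:c[0]+9])
E
```

```text
foot from 5 [543.95953187  59.92555513  54.11487407] u off -3.286616762394502
foot from 20 [545.94576333  59.58639517  55.52144808] u off -0.8343298130785249
foot used [545.82431649  59.66030575  55.31695911] plane dist -0.09429297533980704
scene 0 tip [294.3 248.7] foot [291.  251.1] nut top [291.8 250.5]
scene -3 tip [295.2 249.7] foot [291.8 252. ] nut top [292.6 251.4]
[292 250]
[[194 182 168 172 178 193 180 172 172 181 206 170 170 174 171 169 172]
 [184 204 176 170 172 175 173 173 172 172 181 171 171 172 174 182 168]
 [173 192 178 168 172 173 172 174 171 170 172 172 171 175 191 184 173]
 [172 170 169 171 172 174 173 173 175 175 174 173 173 178 192 170 172]
 [172 172 171 171 171 175 172 175 174 174 174 175 172 172 173 174 173]
 [170 172 171 173 174 174 177 168 159 159 154 165 165 174 172 178 173]
 [171 172 172 172 172 161 151 140 126 145 171 190 180 168 174 174 177]
 [171 172 174 174 172 145  96 113 138 153 183 211 208 181 173 174 177]
 [173 170 174 176 172 136 105 126 145 133 124 178 210 195 162 175 174]
 [172 172 174 176 172 112 115 120 110 112 110 133 179 179 161 175 172]
 [17
[... 1144 characters left out ...]
182 181 199 235 245 217 198 147  90  99 154 192 184 183 195]
 [210 230 201 186 214 237 223 166 181 181 135  95 139 186 183 185 197]
 [183 180 182 163 161 208 159 129 148 150 126  96 136 189 187 185 183]
 [185 183 183 191 182 136  73 102 112 113 105  90 137 193 185 184 181]
 [181 186 188 186 188 155  58  48  79  99  86  95 155 190 183 184 189]
 [177 182 184 182 176 168 108  69  82  79  59 135 194 188 185 207 232]
 [175 182 188 183 177 158 103  84  64 110 182 197 188 185 187 182 179]
 [223 182 184 186 189 169 122 122 162 199 195 189 185 185 186 187 183]
 [247 180 183 184 187 191 170 153 197 188 188 187 182 197 204 181 183]
 [253 224 179 186 188 189 188 190 189 185 189 186 187 188 188 185 183]]
```

The scene and side views, the nut and the text's height all put the axis about 2–3 mm lower on the slope than the single wrist look, so I'll take −2.2 mm along the slope. A quick check of the held knob's position in the hand comes next.

```bash
cat > kn.py <<'E'
from ins import *
def knobcheck(im):
    """measured knob top centre and index relative to expectation, knob axes"""
    p,R0,s=tool(); Kr=R0@G.T; Ko=p-Kr@o; T=im['T']
    v,u=np.mgrid[0:400,0:640]; z=im['range_z']
    P=np.stack([(u-im['cx'])/im['fx']*z,(v-im['cy'])/im['fy']*z,z],-1)@T[:3,:3].T+T[:3,3]; q=(P-Ko)@Kr
    m=(z>0)&(np.hypot(q[...,0],q[...,1])<24)&(abs(q[...,2]-34)<2.5); k=q[m]
    A=np.c_[k[:,:2],np.ones(len(k))]; pl=np.linalg.lstsq(A,k[:,2],rcond=None)[0]
    cs,_=cv2.findContours(m.astype(np.uint8),0,1); cc=max(cs,key=cv2.contourArea); hull=cv2.convexHull(cc)
    print('n',m.sum(),'plane tilt deg',np.degrees(pl[:2]).round(2),'h',pl[2].round(2),'mean',k.mean(0).round(2),'ext x',np.percentile(k[:,0],[1,99]).round(1),'y',np.percentile(k[:,1],[1,99]).round(1))
    g=cv2.cvtColor(im['color'],cv2.COLOR_RGB2GRAY); hm=cv2.erode(cv2.drawContours(np.zeros(m.shape,np.uint8),[hull],-1,1,-1),np.ones((5,5)))
    d=(g<70)&(hm>0)&(abs(q[...,2]-34)<3)&(q[...,0]>1)&(abs(q[...,1])<9); w=q[d][:,:2]; print('dark',len(w)); 
    if len(w)>8:
        c=w.mean(0); e=np.linalg.svd(w-c,full_matrices=False)[2][0]; e*=np.sign(e[0]); print('index line',c.round(1),'dir',np.degrees(np.arctan2(e[1],e[0])).round(1))
if __name__=='__main__':
    import pickle; knobcheck(pickle.load(open('i5.pkl','rb')))
    for d in(24,14,1): print(d); go(*tgt(d,tp=[532.6,60.9,70.4]))
E
python3 kn.py
```

```text
n 4976 plane tilt deg [ 0.27 -0.11] h 33.19 mean [-0.27 -1.8  33.19] ext x [-20.  20.] y [-19.9  16.1]
dark 218
index line [12.1 -2.2] dir 1.0
24
clock 17.12 pos [511.   61.2  89.6] rot [-179.2   13.9  175.8] w 38.2 F [-4.3 -0.5 -1.4] q [ 0.35  0.75 -0.89  2.22  1.41  0.67 -0.1 ]
 shift [-0.0303  0.0057  0.0644] turn [-0.0067 -0.0155  0.0114]
14
clock 17.12 pos [511.   61.2  89.6] rot [-179.2   13.9  175.8] w 38.2 F [-4.3 -0.5 -1.4] q [ 0.35  0.75 -0.89  2.22  1.41  0.67 -0.1 ]
 shift [-0.0423  0.0058  0.0955] turn [-0.0067 -0.0155  0.0114]
1
clock 17.12 pos [511.   61.2  89.6] rot [-179.2   13.9  175.8] w 38.2 F [-4.3 -0.5 -1.4] q [ 0.35  0.75 -0.89  2.22  1.41  0.67 -0.1 ]
 shift [-0.0579  0.0059  0.136 ] turn [-0.0067 -0.0155  0.0114]
```

The held knob matches the expected grasp: the index is within 1°, and the offset is only the arm still settling between readings. Now I'll close in to 24 mm standoff and let it settle.

Request:
step_arm(plan=[{"dx": -0.01, "dy": 0.002, "dz": 0.021, "ax": -0.003, "ay": -0.008, "az": 0.006, "gripper": 0.3}, {"dx": -0.01, "dy": 0.002, "dz": 0.021, "ax": -0.003, "ay": -0.008, "az": 0.006, "gripper": 0.3}, {"dx": -0.01, "dy": 0.002, "dz": 0.021, "ax": 0, "ay": 0, "az": 0, "gripper": 0.3}, {"dx": 0, "dy": 0, "dz": 0, "ax": 0, "ay": 0, "az": 0, "gripper": 0.3}])

```text
clock: 17.62
eef_pos: [528.1, 62.1, 72.8]
tool_rot: [-3.141, 0.265, 3.054]
force: [-0.6, -0.3, -1.4]
width: 38.0
gripper_force: 60.2
```

```bash
python3 - <<'E'
from ins import *
tp=[532.6,60.9,70.4]
for _ in range(3): go(*tgt(24,tp=tp)); im=grab('scene')
a,b=im,grab('side'); import pickle; pickle.dump((a,b),open('i6.pkl','wb'))
go(*tgt(14,tp=tp)); go(*tgt(1,tp=tp))
E
```

```text
clock 17.62 pos [528.1  62.1  72.8] rot [-180.    15.2  175. ] w 38.0 F [-0.6 -0.3 -1.4] q [ 0.34  0.79 -0.86  2.21  1.51  0.66 -0.18]
 shift [ 0.0111 -0.0027 -0.0037] turn [-0.0004 -0.0018  0.0019]
clock 17.68 pos [527.9  62.2  73. ] rot [-180.    15.2  175. ] w 38.1 F [-0.6  0.2 -1.5] q [ 0.34  0.79 -0.86  2.21  1.51  0.66 -0.18]
 shift [ 0.0106 -0.0028 -0.0029] turn [-0.0003 -0.0017  0.002 ]
clock 17.73 pos [527.8  62.2  73.1] rot [-180.    15.2  175. ] w 38.1 F [ 0.8  0.2 -0.9] q [ 0.34  0.79 -0.86  2.21  1.51  0.66 -0.18]
 shift [ 0.0104 -0.0029 -0.0024] turn [-0.0003 -0.0016  0.0021]
clock 17.82 pos [527.7  62.1  73.3] rot [-180.    15.2  175. ] w 38.0 F [-0.2 -0.3 -1.7] q [ 0.34  0.79 -0.86  2.21  1.51  0.66 -0.18]
 shift [-0.0012 -0.0027  0.0295] turn [-0.0003 -0.0014  0.0021]
clock 17.82 pos [527.7  62.1  73.3] rot [-180.    15.2  175. ] w 38.0 F [-0.2 -0.3 -1.7] q [ 0.34  0.79 -0.86  2.21  1.51  0.66 -0.18]
 shift [-0.0159 -0.0027  0.0702] turn [-0.0003 -0.0014  0.0021]
```

Request:
step_arm(plan=[{"dx": 0.0104, "dy": -0.0028, "dz": -0.0024, "ax": 0, "ay": 0, "az": 0.002, "gripper": 0.3}, {"dx": 0, "dy": 0, "dz": 0, "ax": 0, "ay": 0, "az": 0, "gripper": 0.3}, {"dx": -0.004, "dy": 0, "dz": 0.011, "ax": 0, "ay": 0, "az": 0, "gripper": 0.3}, {"dx": -0.004, "dy": 0, "dz": 0.011, "ax": 0, "ay": 0, "az": 0, "gripper": 0.3}, {"dx": -0.004, "dy": 0, "dz": 0.01, "ax": 0, "ay": 0, "az": 0, "gripper": 0.3}, {"dx": 0, "dy": 0, "dz": 0, "ax": 0, "ay": 0, "az": 0, "gripper": 0.3}])

```text
clock: 18.58
eef_pos: [530.4, 60.9, 64.4]
tool_rot: [3.141, 0.265, 3.05]
force: [-0.4, 0.2, -0.5]
width: 38.3
gripper_force: 60.2
```

```bash
python3 - <<'E'
from ins import *
tp=[532.6,60.9,70.4]; n=knob(0)[1]
go(*tgt(1,tp=tp)); p,R0,s=tool(); print('d now',(p-tgt(0,tp=tp)[0])@n,'F.n',np.array(s['force'])@n, s['torque'])
E
```

```text
clock 18.57 pos [530.4  60.9  64.4] rot [180.   15.2 174.8] w 38.3 F [-0.4  0.2 -0.5] q [ 0.34  0.81 -0.85  2.2   1.54  0.66 -0.2 ]
 shift [-0.0145  0.0005  0.0392] turn [-0.0004 -0.0016 -0.0001]
d now 13.545927722618794 F.n -0.18325176503066445 [ 0.01538224  0.31296593 -0.03181995]
```

Request:
step_arm(plan=[{"dx": -0.0037, "dy": 0, "dz": 0.0098, "ax": 0, "ay": 0, "az": 0, "gripper": 0.3}, {"dx": -0.0037, "dy": 0, "dz": 0.0098, "ax": 0, "ay": 0, "az": 0, "gripper": 0.3}, {"dx": 0, "dy": 0, "dz": 0, "ax": 0, "ay": 0, "az": 0, "gripper": 0.3}])

```text
clock: 18.95
eef_pos: [533.3, 60.3, 58.9]
tool_rot: [-3.142, 0.264, 3.05]
force: [-2.2, -0.2, -3.1]
width: 38.2
gripper_force: 60.4
```

```bash
cat > st.py <<'E'
from ins import *
tp=[532.6,60.9,70.4]; n,u,L,_=panel(-5.2,0)
def rep():
    p,R0,s=tool(); e=p-tgt(0,tp=tp)[0]; F=np.array(s['force']); print('clock %.2f'%s['clock'],'d,u,L',np.round([e@n,e@u,e@L],1),'F n,u,L',np.round([F@n,F@u,F@L],1),'tq',np.round(s['torque'],2),'w %.1f'%s['width'])
if __name__=='__main__': rep()
E
python3 st.py
```

```text
clock 18.95 d,u,L [ 7.4 -0.9 -0.6] F n,u,L [-1.3 -3.5 -0.4] tq [-0.03  0.88 -0.05] w 38.2
```

Request:
step_arm(plan=[{"dx": 0.0005, "dy": 0.001, "dz": 0.0095, "ax": 0, "ay": 0, "az": 0, "gripper": 0.3}, {"dx": -0.0036, "dy": 0.001, "dz": 0.0095, "ax": 0, "ay": 0, "az": 0, "gripper": 0.3}, {"dx": -0.001, "dy": 0, "dz": 0.003, "ax": 0, "ay": 0, "az": 0, "gripper": 0.3}, {"dx": 0, "dy": 0, "dz": 0, "ax": 0, "ay": 0, "az": 0, "gripper": 0.3}])

```text
clock: 19.45
eef_pos: [536.6, 60.3, 53.3]
tool_rot: [-3.141, 0.265, 3.05]
force: [-3.4, -2.9, -1.4]
width: 37.7
gripper_force: 60.5
```

```bash
python3 st.py
```

```text
clock 19.45 d,u,L [ 0.9 -1.4 -0.2] F n,u,L [ 0.6 -3.4 -3.2] tq [-0.52  1.11 -0.19] w 37.7
```

Request:
step_arm(plan=[{"dx": -0.001, "dy": 0, "dz": 0.003, "ax": 0, "ay": 0, "az": 0, "gripper": 0.3}, {"dx": -0.001, "dy": 0, "dz": 0.003, "ax": 0, "ay": 0, "az": 0, "gripper": 0.3}, {"dx": 0, "dy": 0, "dz": 0, "ax": 0, "ay": 0, "az": 0, "gripper": 0.3}])

```text
clock: 19.82
eef_pos: [536.6, 60.3, 53.1]
tool_rot: [-3.14, 0.265, 3.051]
force: [-12.2, -5.2, 18.2]
width: 38.3
gripper_force: 62.4
```

```bash
python3 st.py
```

```text
clock 19.82 d,u,L [ 0.7 -1.5 -0.3] F n,u,L [21.6  0.8 -6.3] tq [-1.03  1.86 -0.41] w 38.3
```

The knob stopped hard at d≈0.7 mm with 21 N axial force, so it is fully home (a mismatch would jam 4–12 mm short). Next I'll ease the push and work out the anticlockwise turn about the knob axis.

```bash
python3 - <<'E'
from st import *
p,R0,s=tool(); Kr=R0@G.T; ax=Kr[:,2]; print('axis err deg',np.degrees(np.arccos(ax@n))); Ko=p-Kr@o
for a in(6.5,):
    r=R.from_rotvec(n*np.radians(a)); d=R0.T@(Ko+r.apply(p-Ko)-p)/300; print('row shift',d.round(4),'turn',(R0.T@n*a/90).round(4))
print('relief 1.3mm',(R0.T@(n*1.3-L*.6)/300).round(4))
T=np.array(s['torque']); print('tq about n',T@n, 'Ko',Ko)
E
```

```text
axis err deg 0.18064028192124001
row shift [-0.0001 -0.0019 -0.    ] turn [ 0.0245 -0.0001 -0.068 ]
relief 1.3mm [ 0.0015 -0.002  -0.0041]
tq about n 0.3449063428708144 Ko [542.33587487  59.76160762  53.70747565]
```

Request:
step_arm(plan=[{"dx": 0.0015, "dy": -0.002, "dz": -0.004, "ax": 0, "ay": 0, "az": 0, "gripper": 0.3}, {"dx": 0, "dy": -0.0019, "dz": 0, "ax": 0.0245, "ay": 0, "az": -0.068, "gripper": 0.3}, {"dx": 0, "dy": -0.0019, "dz": 0, "ax": 0.0245, "ay": 0, "az": -0.068, "gripper": 0.3}, {"dx": 0, "dy": -0.0019, "dz": 0, "ax": 0.0245, "ay": 0, "az": -0.068, "gripper": 0.3}, {"dx": 0, "dy": -0.0019, "dz": 0, "ax": 0.0245, "ay": 0, "az": -0.068, "gripper": 0.3}, {"dx": 0, "dy": 0, "dz": 0, "ax": 0, "ay": 0, "az": 0, "gripper": 0.3}])

```text
clock: 20.58
eef_pos: [536.4, 58.2, 53.2]
tool_rot: [-2.88, 0.208, -2.795]
force: [-7.1, -3.5, 3.4]
width: 38.1
gripper_force: 61.1
```

```bash
cat > tr.py <<'E'
from st import *
p,R0,s=tool(); Kr=R0@G.T; Ko=p-Kr@o; x=Kr[:,0]; phi=np.degrees(np.arctan2(x@u,-x@L))%360
home=np.array([542.34,59.76,53.71]); e=Ko-home; F=np.array(s['force'])
print('clock %.2f'%s['clock'],'idx s',225-phi,'axis err',np.degrees(np.arccos(Kr[:,2]@n)).round(2),'off n,u,L',np.round([e@n,e@u,e@L],1),'F',np.round([F@n,F@u,F@L],1),'tq n',np.array(s['torque'])@n,np.round(s['torque'],2),'q',np.round(s['qpos'],2))
E
python3 tr.py
```

```text
clock 20.57 idx s 9.439538906027451 axis err 0.2 off n,u,L [ 0.1 -0.5  0.1] F [ 6.7 -3.6 -4.1] tq n 0.04716003177423635 [-0.42  1.38 -0.32] q [ 0.18  0.84 -0.79  2.18  1.54  0.81  0.12]
```

Request:
step_arm(plan=[{"dx": 0, "dy": -0.0019, "dz": 0, "ax": 0.0245, "ay": 0, "az": -0.068, "gripper": 0.3}, {"dx": 0, "dy": -0.0019, "dz": 0, "ax": 0.0245, "ay": 0, "az": -0.068, "gripper": 0.3}, {"dx": 0, "dy": -0.0019, "dz": 0, "ax": 0.0245, "ay": 0, "az": -0.068, "gripper": 0.3}, {"dx": 0, "dy": 0, "dz": 0, "ax": 0, "ay": 0, "az": 0, "gripper": 0.3}])

```text
clock: 21.08
eef_pos: [536.9, 56.6, 53.6]
tool_rot: [-2.717, 0.099, -2.491]
force: [-6.0, -2.9, 3.4]
width: 38.1
gripper_force: 61.3
```

```bash
python3 tr.py
```

```text
clock 21.07 idx s -10.05795959359989 axis err 0.21 off n,u,L [ 0.1 -0.7  0. ] F [ 6.  -2.7 -3.4] tq n -0.11921783000801413 [-0.39  1.36 -0.51] q [ 0.08  0.85 -0.74  2.2   1.59  0.92  0.31]
```

Request:
step_arm(plan=[{"dx": 0, "dy": -0.0019, "dz": 0, "ax": 0.0245, "ay": 0, "az": -0.068, "gripper": 0.3}, {"dx": 0, "dy": -0.0019, "dz": 0, "ax": 0.0245, "ay": 0, "az": -0.068, "gripper": 0.3}, {"dx": 0, "dy": 0, "dz": 0, "ax": 0, "ay": 0, "az": 0, "gripper": 0.3}])

```text
clock: 21.45
eef_pos: [537.4, 55.8, 54.0]
tool_rot: [-2.631, 0.002, -2.3]
force: [-7.1, -2.7, 3.9]
width: 37.9
gripper_force: 61.6
```

```bash
python3 tr.py
```

```text
clock 21.45 idx s -23.05290024289866 axis err 0.21 off n,u,L [ 0.1 -0.9 -0.1] F [ 7.1 -3.4 -3.4] tq n -0.23171849737449615 [-0.38  1.31 -0.63] q [ 0.01  0.86 -0.71  2.22  1.64  0.99  0.42]
```

Request:
step_arm(plan=[{"dx": 0, "dy": -0.0019, "dz": 0, "ax": 0.0245, "ay": 0, "az": -0.068, "gripper": 0.3}, {"dx": 0, "dy": -0.0019, "dz": 0, "ax": 0.0245, "ay": 0, "az": -0.068, "gripper": 0.3}, {"dx": 0, "dy": 0, "dz": 0, "ax": 0, "ay": 0, "az": 0, "gripper": 0.3}])

```text
clock: 21.82
eef_pos: [537.9, 54.9, 54.4]
tool_rot: [-2.564, -0.109, -2.118]
force: [-7.1, -3.5, 2.3]
width: 38.1
gripper_force: 61.8
```

```bash
python3 tr.py; python3 - <<'E'
from kn import *
im=grab('wrist'); import pickle; pickle.dump(im,open('i7.pkl','wb')); knobcheck(im)
E
```

```text
clock 21.82 idx s -36.036191564855244 axis err 0.24 off n,u,L [ 0.1 -1.3 -0.4] F [ 5.8 -4.2 -4.2] tq n -0.47983433662703556 [-0.29  1.4  -0.87] q [-0.06  0.88 -0.68  2.26  1.7   1.05  0.52]
n 5086 plane tilt deg [ 0.18 -0.19] h 34.26 mean [ 0.23  0.43 34.26] ext x [-19.8  19.6] y [-17.6  18.4]
dark 231
index line [12.9 -0.2] dir 0.1
```

Request:
step_arm(plan=[{"dx": 0, "dy": -0.0019, "dz": 0, "ax": 0.0245, "ay": 0, "az": -0.068, "gripper": 0.3}, {"dx": 0, "dy": 0, "dz": 0, "ax": 0, "ay": 0, "az": 0, "gripper": 0.3}])

```text
clock: 22.12
eef_pos: [538.2, 54.7, 54.7]
tool_rot: [-2.538, -0.168, -2.028]
force: [-7.0, -3.6, 2.0]
width: 37.4
gripper_force: 62.0
```

```bash
python3 tr.py; python3 - <<'E'
from kn import *
im=grab('wrist'); import pickle; pickle.dump(im,open('i8.pkl','wb')); knobcheck(im)
E
```

```text
clock 22.12 idx s -42.50818894304564 axis err 0.23 off n,u,L [ 0.1 -1.4 -0.4] F [ 5.5 -4.3 -4.2] tq n -0.5482646572953912 [-0.22  1.48 -0.92] q [-0.09  0.89 -0.66  2.28  1.74  1.09  0.57]
n 5082 plane tilt deg [ 0.13 -0.21] h 34.25 mean [ 0.15  0.45 34.25] ext x [-19.9  19.6] y [-17.7  18.4]
dark 232
index line [12.7 -0.3] dir -1.4
```

The knob has turned well past where the stop should be, with no slip in the grip. I'll open the fingers in place and see whether the index springs back.

Request:
step_arm(plan=[{"dx": 0, "dy": 0, "dz": 0, "ax": 0, "ay": 0, "az": 0, "gripper": 0.6}, {"dx": 0, "dy": 0, "dz": 0, "ax": 0, "ay": 0, "az": 0, "gripper": 0.6}, {"dx": 0, "dy": 0, "dz": 0, "ax": 0, "ay": 0, "az": 0, "gripper": 0.6}, {"dx": 0, "dy": 0, "dz": 0, "ax": 0, "ay": 0, "az": 0, "gripper": 0.6}])

```text
clock: 22.68
eef_pos: [540.1, 55.3, 55.3]
tool_rot: [-2.536, -0.165, -2.029]
force: [-0.8, -0.1, 0.4]
width: 51.2
gripper_force: 0.0
```

```bash
python3 tr.py; python3 - <<'E'
from kn import *
im=grab('wrist'); a=grab('scene'); b=grab('side'); import pickle; pickle.dump((im,a,b),open('i9.pkl','wb')); knobcheck(im)
A=cv2.resize(im['color'][120:360,200:440],(480,480),interpolation=3); o1=np.zeros((600,800,3),np.uint8); o1[:480,:480]=A
o1[:300,480:]=cv2.resize(a['color'][225:300,240:320],(320,300),interpolation=3); o1[300:,480:]=cv2.resize(b['color'][105:180,235:315],(320,300),interpolation=3)
cv2.imwrite('pics/f.png',o1[:,:,::-1])
E
```

```text
clock 22.68 idx s -42.45680271969178 axis err 0.12 off n,u,L [-0.5  0.5  0.4] F [ 0.8 -0.4 -0.2] tq n -0.20875904743276108 [ 0.33  0.49 -0.05] q [-0.09  0.89 -0.66  2.27  1.74  1.09  0.57]
n 4897 plane tilt deg [ 0.12 -0.29] h 34.78 mean [ 1.73  1.14 34.77] ext x [-16.3  19.9] y [-17.2  19.3]
dark 168
index line [12.2 -0.1] dir -3.3
```

View pics/f.png

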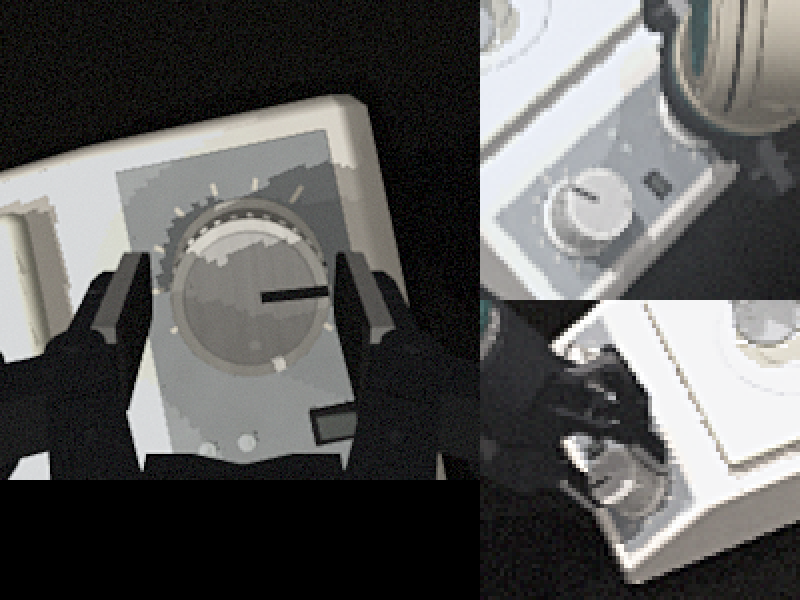

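The wrist crop shows the knob on the panel with its index pointing straight down-slope (six o'clock), past the expected 7:30. Before deciding, I'll measure the knob top's height above the panel within this one image, where fully home should be 35 mm.

```bash
cat > hgt.py <<'E'
from st import *
def hgt(im):
    T=im['T']; v,uu=np.mgrid[0:400,0:640]; z=im['range_z']
    P=np.stack([(uu-im['cx'])/im['fx']*z,(v-im['cy'])/im['fy']*z,z],-1)@T[:3,:3].T+T[:3,3]
    c0=np.array([543,60,54]); q=P-c0; a,b,h=q@L,q@u,q@n
    pm=(z>0)&(abs(h)<6)&(abs(b)<28)&(a>-30)&(a<75)&(np.hypot(a,b)>27)
    k=np.c_[a,b,h][pm]
    for _ in range(4):
        A=np.c_[k[:,:2],np.ones(len(k))]; c=np.linalg.lstsq(A,k[:,2],rcond=None)[0]; r=k[:,2]-A@c; k=k[abs(r)<max(1,2*r.std())]
    t=(z>0)&(np.hypot(a,b)<24)&(h>25)&(h<50); H=h-(c[0]*a+c[1]*b+c[2]); hv=H[t]; hist=np.histogram(hv,bins=np.arange(25,50,1)); m=hist[1][hist[0].argmax()]+.5; sel=t&(abs(H-m)<1.5)
    print('panel n',len(k),'coef',c.round(3),'top height',np.median(H[sel]).round(2),'centre a,b',a[sel].mean().round(1),b[sel].mean().round(1),'ext',np.percentile(a[sel],[1,99]).round(1),np.percentile(b[sel],[1,99]).round(1))
    # index
    g=cv2.cvtColor(im['color'],cv2.COLOR_RGB2GRAY); return a,b,H,g
if __name__=='__main__':
    import pickle,sys
    im=pickle.load(open('i9.pkl','rb'))[0]; hgt(im)
E
python3 hgt.py
```

```text
Traceback (most recent call last):
  File "hgt.py", line 16, in <module>
    im=pickle.load(open('i9.pkl','rb'))[0]; hgt(im)
                                            ~~~^^^^
  File "hgt.py", line 7, in hgt
    k=np.c_[a,b,h][pm]
      ~~~~~~~~~~~~^^^^
IndexError: boolean index did not match indexed array along axis 1; size of axis is 1920 but size of corresponding boolean axis is 640
```

```bash
sed -i 's/np.c_\[a,b,h\]\[pm\]/np.stack([a,b,h],-1)[pm]/' hgt.py; python3 hgt.py
```

```text
panel n 5064 coef [-0.    -0.003 -0.044] top height 34.58 centre a,b -1.1 -2.1 ext [-18.9  17. ] [-20.2  15.8]
```

Top height is 34.6 mm against the panel, so the knob is fully home, and it was simply forced past the stop, since the index should stand near −9° at rest. I'll centre the grip, take the knob back through its play, bring it gently to the stop again, and leave it unstrained.

Request:
step_arm(plan=[{"dx": 0.003, "dy": 0.005, "dz": 0, "ax": 0, "ay": 0, "az": 0, "gripper": 0.6}, {"dx": 0, "dy": 0, "dz": 0, "ax": 0, "ay": 0, "az": 0, "gripper": 0.3}, {"dx": 0, "dy": 0, "dz": 0, "ax": 0, "ay": 0, "az": 0, "gripper": 0.3}, {"dx": 0, "dy": 0, "dz": 0, "ax": 0, "ay": 0, "az": 0, "gripper": 0.3}, {"dx": 0, "dy": 0, "dz": 0, "ax": 0, "ay": 0, "az": 0, "gripper": 0.3}])

```text
clock: 23.45
eef_pos: [538.1, 54.6, 54.8]
tool_rot: [-2.536, -0.166, -2.029]
force: [-3.0, 0.8, 5.4]
width: 37.8
gripper_force: 59.7
```

```bash
python3 tr.py; cat > ix.py <<'E'
from hgt import *
def idx():
    im=grab('wrist'); a,b,H,g=hgt(im); c=(-a*0)
    m=(g<75)&(abs(H-34.6)<2.5)&(np.hypot(a+1,b+2)<19); m=cv2.morphologyEx(m.astype(np.uint8),cv2.MORPH_OPEN,np.ones((2,2)))
    k,lab,st,_=cv2.connectedComponentsWithStats(m)
    for j in range(1,k):
        if st[j,4]<60: continue
        w=np.c_[a[lab==j],b[lab==j]]; mm=w.mean(0); _,sv,V=np.linalg.svd(w-mm,full_matrices=False); e=V[0]*np.sign(V[0]@(mm+[1,2])); print('idx comp',st[j,4],'mean',mm.round(1),'elong',(sv[0]/sv[1]).round(1),'s',(225-np.degrees(np.arctan2(e[1],-e[0]))%360).round(1))
idx()
E
python3 ix.py
```

```text
clock 23.45 idx s -42.49822828808453 axis err 0.15 off n,u,L [ 0.3 -1.4 -0.6] F [6.2 0.6 0.6] tq n -0.14765470932116373 [ 0.04  0.46 -0.18] q [-0.09  0.89 -0.66  2.28  1.74  1.09  0.56]
panel n 4193 coef [-0.001 -0.002 -0.017] top height 34.55 centre a,b -1.1 -2.0 ext [-18.8  17.1] [-20.3  17. ]
idx comp 175 mean [  1.  -13.1] elong 1.9 s -33.8
```

Request:
step_arm(plan=[{"dx": 0, "dy": 0.0019, "dz": 0, "ax": -0.0245, "ay": 0, "az": 0.068, "gripper": 0.3}, {"dx": 0, "dy": 0.0019, "dz": 0, "ax": -0.0245, "ay": 0, "az": 0.068, "gripper": 0.3}, {"dx": 0, "dy": 0, "dz": 0, "ax": 0, "ay": 0, "az": 0, "gripper": 0.3}])

```text
clock: 23.88
eef_pos: [537.4, 55.1, 54.3]
tool_rot: [-2.594, -0.048, -2.21]
force: [-2.8, 0.9, 5.3]
width: 38.1
gripper_force: 60.4
```

```bash
python3 tr.py
```

```text
clock 23.88 idx s -29.328963450665782 axis err 0.11 off n,u,L [ 0.3 -1.2 -0.5] F [6.  0.7 0.6] tq n -0.270932373212438 [ 0.21  0.41 -0.21] q [-0.02  0.87 -0.7   2.24  1.68  1.02  0.46]
```

Request:
step_arm(plan=[{"dx": 0, "dy": 0.0019, "dz": 0, "ax": -0.0245, "ay": 0, "az": 0.068, "gripper": 0.3}, {"dx": 0, "dy": 0.0019, "dz": 0, "ax": -0.0245, "ay": 0, "az": 0.068, "gripper": 0.3}, {"dx": 0, "dy": 0, "dz": 0, "ax": 0, "ay": 0, "az": 0, "gripper": 0.3}])

```text
clock: 24.25
eef_pos: [536.8, 55.5, 53.9]
tool_rot: [-2.672, 0.056, -2.397]
force: [-2.6, 0.2, 5.4]
width: 38.0
gripper_force: 61.0
```

```bash
python3 tr.py; python3 ix.py
```

```text
clock 24.25 idx s -16.32902116423287 axis err 0.11 off n,u,L [ 0.3 -1.  -0.7] F [ 5.9  1.  -0. ] tq n -0.13621148526917182 [ 0.04  0.34 -0.16] q [ 0.04  0.86 -0.73  2.21  1.62  0.95  0.36]
panel n 2929 coef [-0.002  0.001 -0.041] top height 34.56 centre a,b -1.1 -1.8 ext [-19.1  17.1] [-20.3  16.4]
idx comp 150 mean [  5.6 -11.1] elong 1.8 s -6.3
```

Request:
step_arm(plan=[{"dx": 0, "dy": 0.0019, "dz": 0, "ax": -0.0245, "ay": 0, "az": 0.068, "gripper": 0.3}, {"dx": 0, "dy": 0, "dz": 0, "ax": 0, "ay": 0, "az": 0, "gripper": 0.3}])

```text
clock: 24.55
eef_pos: [536.5, 55.7, 53.7]
tool_rot: [-2.718, 0.102, -2.493]
force: [-3.2, 0.9, 6.0]
width: 38.3
gripper_force: 61.2
```

```bash
python3 tr.py
```

```text
clock 24.55 idx s -9.8479158967246 axis err 0.13 off n,u,L [ 0.3 -0.9 -0.9] F [6.8 0.8 0.6] tq n -0.08165290669068913 [-0.02  0.31 -0.13] q [ 0.08  0.85 -0.75  2.2   1.6   0.92  0.3 ]
```

Request:
step_arm(plan=[{"dx": 0, "dy": -0.0019, "dz": 0, "ax": 0.0245, "ay": 0, "az": -0.068, "gripper": 0.3}, {"dx": 0, "dy": 0, "dz": 0, "ax": 0, "ay": 0, "az": 0, "gripper": 0.3}])

```text
clock: 24.8
eef_pos: [536.7, 55.6, 53.8]
tool_rot: [-2.67, 0.055, -2.394]
force: [-2.9, 0.6, 7.5]
width: 38.3
gripper_force: 61.2
```

```bash
python3 tr.py
```

```text
clock 24.80 idx s -16.53853383646384 axis err 0.16 off n,u,L [ 0.3 -1.2 -0.7] F [7.8 1.9 0.4] tq n 0.05049223248015918 [-0.2   0.28 -0.1 ] q [ 0.04  0.86 -0.73  2.21  1.62  0.96  0.36]
```

Request:
step_arm(plan=[{"dx": 0, "dy": -0.0019, "dz": 0, "ax": 0.0245, "ay": 0, "az": -0.068, "gripper": 0.3}, {"dx": 0, "dy": 0, "dz": 0, "ax": 0, "ay": 0, "az": 0, "gripper": 0.3}])

```text
clock: 25.05
eef_pos: [537.0, 55.2, 54.0]
tool_rot: [-2.628, 0.004, -2.3]
force: [-2.1, -0.4, 7.3]
width: 38.5
gripper_force: 61.3
```

```bash
python3 tr.py
```

```text
clock 25.05 idx s -23.044334250201473 axis err 0.17 off n,u,L [ 0.3 -1.2 -0.7] F [ 7.1  2.5 -0.6] tq n -0.04994502223516789 [-0.14  0.28 -0.18] q [ 0.01  0.86 -0.71  2.23  1.65  0.99  0.41]
```

```bash
cat > ix2.py <<'E'
from st import *
import pickle
def idx(im,c0=np.array([542.0,59.6,53.7])):
    top=c0+n*34; T=im['T']; v,uu=np.mgrid[0:400,0:640]
    D=np.stack([(uu-im['cx'])/im['fx'],(v-im['cy'])/im['fy'],np.ones(v.shape)],-1)@T[:3,:3].T; t=((top-T[:3,3])@n)/(D@n); X=T[:3,3]+D*t[...,None]-top; a,b=X@L,X@u
    g=cv2.cvtColor(im['color'],cv2.COLOR_RGB2GRAY); on=abs(im['range_z']-t)<4
    cl=cv2.morphologyEx(on.astype(np.uint8),cv2.MORPH_CLOSE,np.ones((5,5)))
    m=((g<60)&(np.hypot(a,b)<18)&(cl>0)).astype(np.uint8); k,lab,st,_=cv2.connectedComponentsWithStats(m); j=1+st[1:,4].argmax()
    w=np.c_[a[lab==j],b[lab==j]].astype(np.float32); vx,vy,x0,y0=cv2.fitLine(w,cv2.DIST_HUBER,0,.01,.01).ravel(); e=np.array([vx,vy]); e*=np.sign(e@[x0,y0])
    r=(w-[x0,y0])@e; print('px',len(w),'len',(r.max()-r.min()).round(1),'width',(np.abs((w-[x0,y0])@[-e[1],e[0]]).mean()*4).round(1),'mean',np.round([x0,y0],1),'index s',(225-np.degrees(np.arctan2(e[1],-e[0]))%360).round(1))
for f in('i7.pkl','i8.pkl','i9.pkl'):
    im=pickle.load(open(f,'rb')); idx(im[0] if isinstance(im,tuple) else im)
print('now'); idx(grab('wrist'))
E
python3 ix2.py; python3 tr.py
```

```text
px 147 len 14.4 width 2.4 mean [  1.8 -10.6] index s -35.2
px 146 len 14.2 width 2.4 mean [  0.7 -10.8] index s -41.6
px 146 len 13.9 width 2.4 mean [  1.2 -10.9] index s -39.4
now
px 132 len 14.3 width 2.2 mean [ 4.5 -9.9] index s -19.2
clock 25.10 idx s -22.977840100575037 axis err 0.16 off n,u,L [ 0.3 -1.2 -0.6] F [7.5 1.4 0.2] tq n -0.029506326563445977 [-0.18  0.32 -0.18] q [ 0.01  0.86 -0.71  2.23  1.65  0.99  0.41]
```

The index line now reads −19°. At release it stood freely at −39°, which a hard stop would not allow. I can't feel the stop reliably, so I'll draw the knob straight off briefly, look at the bare shaft's flat, and put it back.

```bash
python3 - <<'E'
from st import *
p,R0,s=tool(); np.savez('homepose.npz',p=p,R0=R0)
print('n 1mm',(R0.T@n/300).round(5),'40n',(R0.T@n*40/300).round(4),'-60L',(R0.T@(-L)*60/300).round(4),'-u',(R0.T@(-u)/300).round(5))
im=grab('wrist'); T=im['T'].copy()
for dl in(-60,-45,60): 
    T2=T.copy(); T2[:3,3]+=45*n+dl*L; im2=dict(im,T=T2); print(dl,proj(im2,[532.3,60.9,70.2]))
E
```

```text
n 1mm [ 0.00113 -0.      -0.00314] 40n [ 0.0451 -0.0002 -0.1255] -60L [ 0.1605 -0.1044  0.0579] -u [0.00164 0.00284 0.00058]
-60 [363.83741642 326.76990806]
-45 [352.59942063 308.31284953]
60 [274.67627342 180.33343783]
```

Request:
step_arm(plan=[{"dx": 0.0113, "dy": 0, "dz": -0.0314, "ax": 0, "ay": 0, "az": 0, "gripper": 0.3}, {"dx": 0.0226, "dy": 0, "dz": -0.0628, "ax": 0, "ay": 0, "az": 0, "gripper": 0.3}, {"dx": 0.034, "dy": 0, "dz": -0.0942, "ax": 0, "ay": 0, "az": 0, "gripper": 0.3}, {"dx": -0.06, "dy": 0.039, "dz": -0.022, "ax": 0, "ay": 0, "az": 0, "gripper": 0.3}, {"dx": -0.06, "dy": 0.039, "dz": -0.022, "ax": 0, "ay": 0, "az": 0, "gripper": 0.3}, {"dx": 0, "dy": 0, "dz": 0, "ax": 0, "ay": 0, "az": 0, "gripper": 0.3}])

```text
clock: 25.9
eef_pos: [506.5, 105.0, 103.1]
tool_rot: [-2.632, 0.006, -2.299]
force: [-0.3, -0.9, -1.0]
width: 37.6
gripper_force: 61.2
```

```bash
python3 - <<'E'
from st import *
import pickle
im=grab('wrist'); pickle.dump(im,open('i10.pkl','wb')); p,R0,s=tool(); print(s['clock'],p,s['force'])
tp0=np.array([532.4,60.9,70.3]); c=proj(im,tp0); print('px',c, dep(im,*c.round().astype(int)))
# rectified patch on the tip plane, 0.75 mm cells, rows: +u up, cols: right = -L
g=cv2.cvtColor(im['color'],cv2.COLOR_RGB2GRAY); N=11
gx=np.array([[proj(im,tp0-L*(i)+u*(j)) for i in np.arange(-10,10.1,1.)] for j in np.arange(10,-10.1,-1.)]).astype(np.float32)
out=cv2.remap(g,gx[...,0],gx[...,1],cv2.INTER_LINEAR); print('\n'.join(' '.join('%3d'%x for x in r) for r in out))
E
```

```text
25.95 [506.18174657 103.14294209 102.95059332] [ 0.3730604  -1.258969   -0.09086311]
px [286.23421196 197.16542652] [531.85360763  60.83046892  71.06774893]
162 161 160 162 161 160 160 159 162 162 159 161 161 161 162 162 161 160 161 161 164
161 162 161 161 160 163 163 163 164 160 164 163 163 161 161 160 161 161 162 163 163
162 163 160 162 157 155 156 161 148 126 136 151 163 162 163 160 164 161 161 164 163
162 154 143 149 145 146 140 127 104  86  89 107 149 160 159 157 156 158 164 163 163
160 151 144 147 147 135 113  93  87  88  85  86  92 116 135 146 144 150 162 160 163
148 151 146 138 120  98  82  70  83  91  92  84  83  84  88 121 135 154 158 153 154
145 143 127 100  83  85  81  85  96 123 137 128 114 103  83  82  99 132 142 145 145
124 101  88  88  88  88  95 120 147 163 170 165 156 143 113  90  82  76 110 136 149
109  74  78  90  91  88 117 156 174 177 185 179 177 168 139 106  85  85  81 116 143
113  77  89  93  90  89 101 157 165 157 175 180 182 176 159 132  96  85  82 125 149
106  84  90  90  86  90  90 101 137 175 180 181 182 179 169 142  98  83  78 116 146
106  86  90  89  84  70  88  76 109 182 185 181 182 183 176 142  97  83  79  97 144
 95  85  88  89  86  69  65  78  87 149 182 186 182 181 173 141  92  80  82  90 137
105  83  85  87  88  73  56  68  91  97 141 184 185 171 159 129  89  83  79  87 127
101  78  86  89  83  78  55  57  63  74 100 166 184 168 141 112  87  86  83  87 122
 97  80  87  85  79  81  59  46  59  70 106 128 171 167 125  87  82  86  82 104 144
102  81  88  85  85  80  63  50  54  53  60  78 123 139 100  68  70  76  81 114 151
 95  81  88  81  79  84  76  50  50  52  59  68  87  84  58  50  53  66  76 102 151
105  80  86  85  81  81  77  50  49  51  49  52  51  53  54  54  56  66  80 100 145
128  99  70  79  80  82  78  64  62  51  48  48  49  52  53  54  57  66  85 116 151
143 127  72  70  68  76  82  80  79  55  49  49  48  52  54  58  75  84  91 103 144
```

The rectified patch shows the shaft's D face clearly, with its flat facing lower left. The edge slope gives about 6°, so the shaft has followed the knob to nearly off. I'll put the knob back with its index matched to 6° and finish with a gentle turn.

```bash
cat > re.py <<'E'
from st import *
h=np.load('homepose.npz'); Kh=h['R0']@G.T; HO=h['p']-Kh@o
def tg(d,s): K2=knob(s)[0]; return HO+n*d+K2@o,K2@G
E
python3 - <<'E'
from re import *
E
mv re.py reh.py; python3 - <<'E'
from reh import *
go(*tg(60,2.5)); p,R0,_=tool()
Rt=tg(60,2.5)[1]
for a in(20,10,1): print(a,'from 60: shift in new axes',(Rt.T@n*(a-60)/300).round(4))
E
```

```text
clock 25.95 pos [506.2 103.1 103. ] rot [-150.7    0.3 -131.8] w 37.8 F [ 0.4 -1.3 -0.1] q [-0.08  0.76 -0.78  2.23  1.46  1.02  0.45]
 shift [ 0.1174 -0.0726  0.0428] turn [-0.0959 -0.0013  0.2662]
20 from 60: shift in new axes [-4.490e-02 -1.000e-04  1.256e-01]
10 from 60: shift in new axes [-5.610e-02 -1.000e-04  1.569e-01]
1 from 60: shift in new axes [-0.0662 -0.0002  0.1852]Traceback (most recent call last):
  File "<stdin>", line 1, in <module>
  File "re.py", line 1, in <module>
    from st import *
  File "st.py", line 1, in <module>
    from ins import *
  File "ins.py", line 1, in <module>
    from lean import *
  File "lean.py", line 1, in <module>
    from scan2 import *
  File "scan2.py", line 1, in <module>
    from h import *
  File "h.py", line 1, in <module>
    import numpy as np, cv2
    from numpy.__config__ import show_config
    from numpy._core._multiarray_umath import (
    from . import (
    from .fromnumeric import any
    from . import _methods, overrides
    import pickle
    __all__.extend([x for x in dir() if re.match("[A-Z][A-Z0-9_]+$", x)])
AttributeError: module 're' has no attribute 'match' (consider renaming 're.py' since it has the same name as the standard library module named 're' and prevents importing that standard library module)
```

Request:
step_arm(plan=[{"dx": 0.0587, "dy": -0.0363, "dz": 0.0214, "ax": 0, "ay": 0, "az": 0, "gripper": 0.3}, {"dx": 0.0587, "dy": -0.0363, "dz": 0.0214, "ax": 0, "ay": 0, "az": 0, "gripper": 0.3}, {"dx": 0, "dy": 0, "dz": 0, "ax": -0.032, "ay": 0, "az": 0.0887, "gripper": 0.3}, {"dx": 0, "dy": 0, "dz": 0, "ax": -0.032, "ay": 0, "az": 0.0887, "gripper": 0.3}, {"dx": 0, "dy": 0, "dz": 0, "ax": -0.032, "ay": 0, "az": 0.0887, "gripper": 0.3}, {"dx": 0, "dy": 0, "dz": 0, "ax": 0, "ay": 0, "az": 0, "gripper": 0.3}])

```text
clock: 26.7
eef_pos: [501.6, 57.1, 102.3]
tool_rot: [-2.817, 0.174, -2.686]
force: [0.7, 1.0, -0.7]
width: 37.7
gripper_force: 61.2
```

```bash
cat > tr2.py <<'E'
from reh import *
p,R0,s=tool(); Kr=R0@G.T; Ko=p-Kr@o; x=Kr[:,0]; phi=np.degrees(np.arctan2(x@u,-x@L))%360; e=Ko-HO; F=np.array(s['force'])
print('clock %.2f'%s['clock'],'tool idx s',(225-phi).round(1),'axis err',np.degrees(np.arccos(Kr[:,2]@n)).round(2),'off d,u,L',np.round([e@n,e@u,e@L],1),'F',np.round([F@n,F@u,F@L],1),'tqn',round(np.array(s['torque'])@n,2),'w',round(s['width'],1))
E
python3 tr2.py; python3 - <<'E'
from reh import *
go(*tg(20,2.5)); go(*tg(1,2.5))
E
```

```text
clock 26.70 tool idx s 2.6 axis err 0.31 off d,u,L [59.8  0.2 -3. ] F [-0.9  0.1  1.1] tqn -0.13 w 37.7
clock 26.70 pos [501.6  57.1 102.3] rot [-161.4   10.  -153.9] w 37.7 F [ 0.7  1.  -0.7] q [ 0.15  0.71 -0.81  2.25  1.44  0.83  0.24]
 shift [-0.0496  0.009   0.1233] turn [-0.0018 -0.0027 -0.0015]
clock 26.70 pos [501.6  57.1 102.3] rot [-161.4   10.  -153.9] w 37.7 F [ 0.7  1.  -0.7] q [ 0.15  0.71 -0.81  2.25  1.44  0.83  0.24]
 shift [-0.0712  0.0092  0.1828] turn [-0.0018 -0.0027 -0.0015]
```

Request:
step_arm(plan=[{"dx": -0.0166, "dy": 0.003, "dz": 0.0411, "ax": -0.001, "ay": -0.001, "az": 0, "gripper": 0.3}, {"dx": -0.0165, "dy": 0.003, "dz": 0.0411, "ax": 0, "ay": 0, "az": 0, "gripper": 0.3}, {"dx": -0.0165, "dy": 0.003, "dz": 0.0411, "ax": 0, "ay": 0, "az": 0, "gripper": 0.3}, {"dx": 0, "dy": 0, "dz": 0, "ax": 0, "ay": 0, "az": 0, "gripper": 0.3}])

```text
clock: 27.2
eef_pos: [524.7, 61.2, 68.0]
tool_rot: [-2.82, 0.176, -2.683]
force: [-0.4, 0.8, -0.2]
width: 38.0
gripper_force: 61.2
```

```bash
python3 tr2.py; python3 - <<'E'
from reh import *
go(*tg(10,2.5)); go(*tg(-0.5,2.5))
E
```

```text
clock 27.20 tool idx s 2.5 axis err 0.16 off d,u,L [18.8 -0.9  3.3] F [ 0.1 -0.5  0.7] tqn -0.16 w 38.0
clock 27.20 pos [524.7  61.2  68. ] rot [-161.6   10.1 -153.7] w 38.0 F [-0.4  0.8 -0.2] q [ 0.13  0.8  -0.77  2.21  1.52  0.83  0.2 ]
 shift [-0.0067 -0.0108  0.0288] turn [ 0.0011 -0.0013  0.0003]
clock 27.20 pos [524.7  61.2  68. ] rot [-161.6   10.1 -153.7] w 38.0 F [-0.4  0.8 -0.2] q [ 0.13  0.8  -0.77  2.21  1.52  0.83  0.2 ]
 shift [-0.0185 -0.0108  0.0618] turn [ 0.0011 -0.0013  0.0003]
```

Request:
step_arm(plan=[{"dx": 0.0032, "dy": -0.0108, "dz": 0.0012, "ax": 0, "ay": 0, "az": 0, "gripper": 0.3}, {"dx": 0, "dy": 0, "dz": 0, "ax": 0, "ay": 0, "az": 0, "gripper": 0.3}, {"dx": 0, "dy": 0, "dz": 0, "ax": 0, "ay": 0, "az": 0, "gripper": 0.3}])

```text
clock: 27.58
eef_pos: [525.3, 57.6, 70.3]
tool_rot: [-2.819, 0.178, -2.683]
force: [0.5, -0.3, -0.0]
width: 38.3
gripper_force: 61.2
```

```bash
python3 tr2.py; python3 - <<'E'
from reh import *
go(*tg(8,2.5)); go(*tg(-0.5,2.5))
E
```

```text
clock 27.57 tool idx s 2.5 axis err 0.03 off d,u,L [20.2  1.3 -0.3] F [-0.3  0.4 -0.3] tqn -0.07 w 38.3
clock 27.57 pos [525.3  57.6  70.3] rot [-161.5   10.2 -153.7] w 38.3 F [ 0.5 -0.3 -0. ] q [ 0.14  0.79 -0.77  2.21  1.52  0.83  0.2 ]
 shift [-0.0107  0.0031  0.0392] turn [ 0.0005  0.0001 -0.0002]
clock 27.57 pos [525.3  57.6  70.3] rot [-161.5   10.2 -153.7] w 38.3 F [ 0.5 -0.3 -0. ] q [ 0.14  0.79 -0.77  2.21  1.52  0.83  0.2 ]
 shift [-0.0203  0.003   0.0659] turn [ 0.0005  0.0001 -0.0002]
```

Request:
step_arm(plan=[{"dx": -0.0036, "dy": 0.001, "dz": 0.0131, "ax": 0, "ay": 0, "az": 0, "gripper": 0.3}, {"dx": -0.0036, "dy": 0.001, "dz": 0.0131, "ax": 0, "ay": 0, "az": 0, "gripper": 0.3}, {"dx": -0.0036, "dy": 0.001, "dz": 0.013, "ax": 0, "ay": 0, "az": 0, "gripper": 0.3}, {"dx": 0, "dy": 0, "dz": 0, "ax": 0, "ay": 0, "az": 0, "gripper": 0.3}])

```text
clock: 28.08
eef_pos: [531.6, 57.3, 59.0]
tool_rot: [-2.819, 0.178, -2.683]
force: [1.0, -0.4, -0.3]
width: 37.8
gripper_force: 61.2
```

```bash
python3 tr2.py; python3 - <<'E'
from reh import *
go(*tg(-0.5,2.5))
E
```

```text
clock 28.07 tool idx s 2.5 axis err 0.03 off d,u,L [ 7.3 -0.  -0. ] F [-0.9  0.7 -0.3] tqn -0.09 w 37.8
clock 28.07 pos [531.6  57.3  59. ] rot [-161.5   10.2 -153.7] w 37.8 F [ 1.  -0.4 -0.3] q [ 0.14  0.82 -0.76  2.2   1.55  0.83  0.19]
 shift [-0.0089 -0.      0.0243] turn [ 0.0004 -0.0002 -0.0003]
```

Centred and entering with no force. Now pushing home.

Request:
step_arm(plan=[{"dx": -0.0035, "dy": 0, "dz": 0.0095, "ax": 0, "ay": 0, "az": 0, "gripper": 0.3}, {"dx": -0.0035, "dy": 0, "dz": 0.0095, "ax": 0, "ay": 0, "az": 0, "gripper": 0.3}, {"dx": -0.0025, "dy": 0, "dz": 0.007, "ax": 0, "ay": 0, "az": 0, "gripper": 0.3}, {"dx": 0, "dy": 0, "dz": 0, "ax": 0, "ay": 0, "az": 0, "gripper": 0.3}])

```text
clock: 28.58
eef_pos: [535.9, 57.0, 53.1]
tool_rot: [-2.819, 0.178, -2.683]
force: [-2.5, -0.3, 8.6]
width: 38.2
gripper_force: 62.3
```

```bash
python3 tr2.py; sed 's/^for f.*$//;s/^    im=pickle.load.*$//' ix2.py > ix3.py; python3 ix3.py
```

```text
clock 28.57 tool idx s 2.5 axis err 0.0 off d,u,L [0.  0.1 0.1] F [ 8.5  2.9 -0.5] tqn -0.03 w 38.2
now
px 133 len 14.8 width 2.1 mean [ 8. -7.] index s 6.2
```

Request:
step_arm(plan=[{"dx": 0, "dy": -0.0019, "dz": 0, "ax": 0.0245, "ay": 0, "az": -0.068, "gripper": 0.3}, {"dx": 0, "dy": -0.0019, "dz": 0, "ax": 0.0245, "ay": 0, "az": -0.068, "gripper": 0.3}, {"dx": 0, "dy": 0, "dz": 0, "ax": 0, "ay": 0, "az": 0, "gripper": 0.3}])

```text
clock: 29.0
eef_pos: [536.4, 56.0, 53.5]
tool_rot: [-2.712, 0.098, -2.481]
force: [-3.5, -0.7, 8.6]
width: 37.8
gripper_force: 62.1
```

```bash
python3 tr2.py
```

```text
clock 29.00 tool idx s -10.6 axis err 0.07 off d,u,L [0.  0.  0.1] F [ 9.   2.1 -1.1] tqn 0.06 w 37.8
```

Request:
step_arm(plan=[{"dx": 0, "dy": -0.0019, "dz": 0, "ax": 0.0245, "ay": 0, "az": -0.068, "gripper": 0.3}, {"dx": 0, "dy": -0.0019, "dz": 0, "ax": 0.0245, "ay": 0, "az": -0.068, "gripper": 0.3}, {"dx": 0, "dy": 0, "dz": 0, "ax": 0, "ay": 0, "az": 0, "gripper": 0.3}])

```text
clock: 29.38
eef_pos: [537.0, 55.3, 54.0]
tool_rot: [-2.625, 0.001, -2.29]
force: [-2.4, 0.1, 8.6]
width: 37.8
gripper_force: 62.2
```

```bash
python3 tr2.py; python3 ix3.py
```

```text
clock 29.38 tool idx s -23.7 axis err 0.11 off d,u,L [-0. -0.  0.] F [ 8.4  3.  -0.2] tqn 0.13 w 37.8
now
px 130 len 14.3 width 2.1 mean [ 4.4 -9.9] index s -19.6
```

Request:
step_arm(plan=[{"dx": 0, "dy": -0.0019, "dz": 0, "ax": 0.0245, "ay": 0, "az": -0.068, "gripper": 0.3}, {"dx": 0, "dy": 0, "dz": 0, "ax": 0, "ay": 0, "az": 0, "gripper": 0.3}])

```text
clock: 29.68
eef_pos: [537.4, 55.0, 54.3]
tool_rot: [-2.59, -0.053, -2.198]
force: [-3.2, 1.0, 8.3]
width: 38.0
gripper_force: 62.2
```

```bash
python3 tr2.py; python3 ix3.py
```

```text
clock 29.68 tool idx s -30.1 axis err 0.11 off d,u,L [-0.  -0.1  0.1] F [8.7 2.1 0.7] tqn -0.05 w 38.0
now
px 140 len 14.4 width 2.3 mean [  3.3 -10.3] index s -26.1
```

Torque reversed by about 0.18 N m in the last step, with the index at −26°, so the stop is being pressed after the play. I'll ease the push, let go and back away.

Request:
step_arm(plan=[{"dx": 0.0008, "dy": 0, "dz": -0.0022, "ax": 0, "ay": 0, "az": 0, "gripper": 0.3}, {"dx": 0, "dy": 0, "dz": 0, "ax": 0, "ay": 0, "az": 0, "gripper": 0.62}, {"dx": 0, "dy": 0, "dz": 0, "ax": 0, "ay": 0, "az": 0, "gripper": 0.62}, {"dx": 0, "dy": 0, "dz": 0, "ax": 0, "ay": 0, "az": 0, "gripper": 0.62}, {"dx": 0, "dy": 0, "dz": 0, "ax": 0, "ay": 0, "az": 0, "gripper": 0.62}])

```text
clock: 30.35
eef_pos: [536.9, 54.9, 54.1]
tool_rot: [-2.592, -0.052, -2.2]
force: [-0.1, 0.1, -0.9]
width: 53.0
gripper_force: 0.0
```

```bash
python3 tr2.py; python3 ix3.py; python3 - <<'E'
from reh import *
p,R0,_=tool(); print('away 80n',(R0.T@n*80/300).round(4))
E
```

```text
clock 30.35 tool idx s -30.0 axis err 0.02 off d,u,L [ 0.1 -0.5 -0. ] F [-0.6 -0.6  0. ] tqn -0.19 w 53.0
now
px 138 len 14.4 width 2.2 mean [ 3.7 -9.9] index s -24.6
away 80n [ 8.970e-02  2.000e-04 -2.511e-01]
```

Request:
step_arm(plan=[{"dx": 0.0112, "dy": 0, "dz": -0.0314, "ax": 0, "ay": 0, "az": 0, "gripper": 0.62}, {"dx": 0.028, "dy": 0, "dz": -0.078, "ax": 0, "ay": 0, "az": 0, "gripper": 0.62}, {"dx": 0.045, "dy": 0, "dz": -0.125, "ax": 0, "ay": 0, "az": 0, "gripper": 0.62}, {"dx": 0, "dy": 0, "dz": 0, "ax": 0, "ay": 0, "az": 0, "gripper": 0.62}, {"dx": 0, "dy": 0, "dz": 0, "ax": 0, "ay": 0, "az": 0, "gripper": 0.62}])

```text
clock: 31.02
eef_pos: [494.6, 58.6, 115.7]
tool_rot: [-2.591, -0.052, -2.2]
force: [0.2, -1.0, 0.1]
width: 53.3
gripper_force: 0.0
```

```bash
python3 ix3.py; python3 - <<'E'
from hgt import *
im=grab('wrist'); hgt(im); p,R0,s=tool(); print(s['clock'],p,s['force'],s['width'])
# has anything else moved? compare scene before/after
import pickle
a=pickle.load(open('i0.pkl','rb'))
for nm in('side','scene'):
    x=grab(nm); d=(np.abs(x['color'].astype(int)-a[nm]['color']).max(2)>60).astype(np.uint8); d=cv2.morphologyEx(d,cv2.MORPH_OPEN,np.ones((3,3)))
    k,l,st,c=cv2.connectedComponentsWithStats(d); print(nm,[(st[j].tolist()) for j in range(1,k) if st[j,4]>12][:14])
E
```

```text
now
px 40 len 14.4 width 1.6 mean [  4.2 -11.7] index s -23.2
panel n 3914 coef [-0.001 -0.001 -0.079] top height 34.8 centre a,b -0.9 -1.7 ext [-18.9  17.1] [-19.9  16. ]
31.125 [494.47347335  58.44937976 114.90793842] [0.44547903 0.08264847 0.04846093] 52.84653624275601
side [[94, 0, 5, 5, 20], [61, 0, 89, 123, 4498], [151, 0, 16, 22, 146], [170, 0, 11, 12, 75], [146, 18, 4, 4, 15], [167, 60, 54, 52, 1091], [143, 68, 7, 7, 38], [156, 70, 9, 9, 58], [162, 81, 4, 4, 16], [213, 103, 10, 11, 44], [24, 112, 94, 95, 4901], [245, 115, 17, 17, 183], [253, 133, 12, 9, 70], [266, 156, 9, 10, 67]]
scene [[351, 0, 11, 7, 46], [479, 0, 93, 113, 5670], [411, 5, 7, 5, 25], [556, 11, 3, 5, 15], [408, 16, 6, 11, 51], [303, 18, 104, 208, 9970], [548, 38, 32, 12, 198], [451, 43, 8, 10, 57], [462, 42, 5, 3, 15], [462, 43, 24, 27, 410], [609, 52, 31, 10, 217], [586, 63, 54, 95, 1737], [392, 78, 5, 5, 23], [388, 87, 8, 12, 65]]
```

```bash
python3 -c "
from cell import ctrl
print(ctrl.finish_job())"
```

```text
the job is handed in; nothing more can be done
None
```

I handed the job in at about 31 s: the knob is on and fully home (top 34.8 mm above the panel), turned anticlockwise and released. Resistance at the end suggests the stop, but I couldn't see the shaft at off. I drew the knob off once to check the shaft (about 6° from off) and refitted it. I did no full check that nothing else on the bench moved.

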